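# Find and mark the balance point of a weighted tube

## Robot

A 6-joint arm with a two-finger parallel gripper is mounted at the origin on a cart in front of the work surface, level with it; the furniture and walls round the work are solid. World frame = base frame: x ahead of the robot, y to its left, z up, the work surface at z = 0. Lengths are in m, angles in degrees, forces in N, time in s.
With the tool pointing down it reaches from about 0.325 to 0.85 m from the base axis. Payload 4.4 kg.
Tool frame: the origin (TCP) lies at the very end of the fingers, on their centre line; the grasp point (between the pads) lies 19 mm behind it; z points along the fingers, y is the direction in which the jaws open and shut (so a half turn about z gives the same grasp; the last joint's range is limited). The gripper opens to 94 mm and grips with 3 to 60 N. Pads are 16 mm wide; open, the fingers measure 119 mm over their backs; the gripper's body (75 mm by 177 mm) begins 78 mm behind the grasp point.
Start: joints at [66.95, 11.837, 88.321, -0, 79.842, -8.623], TCP at [0.143, 0.557, 0.205] pointing down, gripper open.
Joint ranges: [-156.59, 156.59], [-49.26, 127.26], [12.9, 141.05], [-63.56, 243.56], [4.71, 150.69], [-161.64, 161.64]. Speed limits (degrees/s): [159.86, 159.86, 180, 180, 180, 180].

## Interface

Orientations are given as a 3x3 rotation matrix whose columns are the frame's x, y, z axes.
In Python, from rig import bot, imaging, finder gives the robot as it stands.
- The arm moves only by the tool step_arm, never from a script. Its argument "increments" is a list of rows, each a list of 3 entries, a list of its own where there are three numbers: the shift along the tool's x, y, z in m, then the turn about the tool's z in degrees, then the finger opening in m, from 0 to 0.094. In form: [[[x, y, z], yaw, claw], ...]. A call has 1 to 12 rows; each row is the pose to reach, as a shift and turn from the pose measured when the call began, along the tool's axes at that moment; what a row does not reach only later rows make up. A row lasts 1/12 s, in which the tool goes at most 41.7 mm and 7.16 degrees, less where a joint would pass 70% of its speed; a pose out of reach is approached as far as the arm can. A call with a gripper value outside its range is refused whole. The fingers move at their own pace and stop on an object; "force" is the grip in N (left out, the last holds). Time passes only in rows, so rows that repeat a pose let the fingers close. It gives the time, the measured TCP pose, the force and the opening at its end, in the units of the state.
- bot.read_state(): the state, without advancing time (a new reading comes with each control period).
- imaging.capture(name): name is "scene" or "top"; returns the picture (420x560x3 uint8, red, green, blue); there is no depth.
- imaging.camera_info(name): a dict with "intrinsics" (3x3 intrinsics, pixels), "dist_coeffs" ([k1, k2, p1, p2, k3] as OpenCV has them; the pictures are not rectified), "R" (3x3) and "t" (3): a world point X has camera coordinates R X + t. Camera axes: x right, y down, z forward; pixel columns grow to the right and rows downward; lengths in m; the calibration is good to about 2 mm. A picture is of the moment at which its call begins. camera_info takes no time and is no camera call.
- bot.finish_job(): hands the job in, once; it reports no verdict.
Trained networks look in the newest picture that a camera, given by its name, has taken for a name from the list of things; names that differ only in an ending like _2 or _b are one class to them, and where a whole thing is asked for, a point or a joint stands for the part that bears it (a point fixed in the world has none). Each returns a list of dicts, best first, with "score" (0 to 1); they miss things now and then, are a little off and sometimes report something else, mostly with a low value. They report only what shows in the picture. A call takes as long as a camera call. They do not tell look-alikes from the thing itself.
- finder.spot_in(camera, query): "bbox" ([left, top, right, bottom] as shares, 0 to 1, of the picture: columns of its width, rows of its height, round what is visible of it).
- finder.masks_of(camera, query): "pixels" (420x560 bool, what is visible of it) and "bbox" ([left, top, right, bottom] as shares, 0 to 1, of the picture: columns of its width, rows of its height, round what is visible of it).
The state is a dict: "t": time; "joint_positions": joint angles; "qvel": joint speeds; "tau": joint torques, N m; "tool_pos": TCP position; "tcp_rot": TCP orientation; "ft_force": force on the tool from outside, world axes, zero at the start; "moment": the same for the moment, N m; "finger_gap": finger opening in m.
Only numpy, scipy, OpenCV 4.12 (cv2) and the standard library are available. Lean on these libraries where they do the work, as an engineer would, in place of code of your own. Each camera call takes 0.05 s, during which the arm holds its last target.

## Task

The brass tube lies tipped over on the narrow edge of the balancing stand, because the weight sealed inside it is off centre. Slide it gently lengthwise along the stand, without lifting it off or pressing it hard onto the edge, until it balances level on the edge alone with nothing touching it; then mark that point by setting the small saddle astride the tube right over the edge, gently, so that the tube stays balanced under it. Leave the tin, the watch movement and the eye loupe where they are.

Things in the scene. Friction and masses are not known exactly. Their poses are not given: they have to be found in the camera images.
- edge_top (a point): Middle of the top of the balancing stand's edge. Its y axis runs along the tube's sliding direction, x across it, z up. The edge is a ridge 50 mm above the worktop whose flat top is 8 mm wide along y and 26 mm long along x. Fixed during the work; place and turn vary.
- bar_center (a point): Geometric centre of the brass tube, a straight square bar 12 x 260 x 12 mm (x, y, z) with plain flat ends, about 0.26 kg. Its y axis is its length, z up. It lies across the edge between the cheeks and slides with 1 to 3 N. Off balance it rests tipped by about 3 degrees on one catch rest, the heavy end down.
- saddle_center (a point): Centre, half-way up, of the aluminium marking saddle, an upside-down U with a square post on top, 50 mm tall, 40 g, upright on its legs between robot and stand. Legs at its -x and +x sides, between them an 18 mm wide, 9 mm deep slot along its y for the tube. U 27 (x) x 16 (y) mm; post 14 x 14 mm, from 11 mm below this centre to 25 mm above.
- bar: The brass tube; origin and axes as bar_center. A fixed weight sealed inside puts its balance point 20 to 42 mm from the centre, toward either end, unseen. Within about 3 mm of balance the tube stands on the edge alone, heavy side down by about 0.5 degree per mm; beyond that it tips over. A touching finger props it: let go and wait a moment to see how it lies.
- saddle: The saddle; origin on its underside between the legs, axes as saddle_center. Seated astride the level tube, saddle_center is 22 mm above the tube's centre and 28 mm above the edge's top.
- stand: The balancing stand; origin under the middle of its base, axes as edge_top. Base plate 56 x 176 x 10 mm. At 70 mm either side along y a forked catch rest, 10 mm long, its floor 4 mm lower than the edge; its two cheeks rise 6 mm above the edge's top, leave the tube 1.2 mm of play on each side ; the rest is 36 mm wide along x.
- wax_tin: Bystander: round yellow tin 56 mm across, 28 mm high; origin at the middle of its underside.
- movement: Bystander: round watch movement 41 mm across, 9 mm high; origin at the middle of its underside.
- eye_loupe: Bystander: black eye loupe 36 mm across, 27 mm high, to the right of the stand; origin at the middle of its underside.
Not all that is in view belongs to the job. What is shaped like the saddle but red is not meant.

How it is judged:
By the outcome, as a careful person would: the job done as asked, in the order asked, and still so for the second after the job is handed in, with the robot touching nothing.
It also fails if it takes over 72 s, if anything falls off the work surface, if the arm or the gripper's body presses on something with over 40 N, if the wrist force passes 120 N, or if a joint passes its speed limit or range.

## Working session

There is one attempt and no reset: what is moved stays moved. The work goes in short steps, Python scripts to look and compute and a tool call to move; the robot and the scene stay as the last step left them, time stands still between calls to the robot, and variables do not carry over. Pictures are saved under pics/ and viewed, and the job is handed in when it is done.

Besides the shell and the picture viewer there is one more tool, called after "Request:" by a JSON object that holds its "op" and its "data". step_arm: Moves the arm, as the interface text tells. Its arguments: {"type":"object","properties":{"increments":{"type":"array"},"force":{"type":"number"}},"required":["increments"]}

```bash
ls; mkdir -p pics
python3 - <<'E'
from rig import bot, imaging, finder
import cv2
s=bot.read_state();print(s)
for n in("scene","top"):
    im=imaging.capture(n);cv2.imwrite(f"pics/{n}0.png",im[:,:,::-1])
    c=imaging.camera_info(n);print(n,c)
E
```

```text
pics
{'t': 0.0, 'joint_positions': array([ 6.69489740e+01,  1.18803658e+01,  8.84048581e+01,  4.03805693e-05,
        7.98420745e+01, -8.62224776e+00]), 'qvel': array([-0.00836086, -0.05258567,  0.01582826, -0.00254471, -0.076551  ,
       -0.06023007]), 'tau': array([ 1.18953230e-03, -3.70854878e+01, -2.81428814e+01,  6.98761409e-02,
        3.59510549e-02, -1.85580193e-04]), 'tool_pos': array([0.14295838, 0.55610753, 0.20432882]), 'tcp_rot': array([[-9.68457952e-01,  2.49175516e-01, -8.70575762e-04],
       [ 2.49176814e-01,  9.68455852e-01, -2.04410854e-03],
       [ 3.33772390e-04, -2.19656047e-03, -9.99997532e-01]]), 'ft_force': array([-0.30964949,  0.51560042,  0.19589042]), 'moment': array([-0.01572348, -0.00545701, -0.00319755]), 'finger_gap': 0.09420382562737159}
scene {'intrinsics': array([[402.36071447,   0.        , 282.89599869],
       [  0.        , 402.36071447, 214.78550722],
       [  0.        ,   0.        ,   1.        ]]), 'dist_coeffs': array([-0.01132818,  0.        ,  0.        ,  0.        ,  0.        ]), 'R': array([[ 0.48956961, -0.87194104, -0.00635754],
       [-0.57222647, -0.31577006, -0.75686599],
       [ 0.657935  ,  0.37417654, -0.65353917]]), 't': array([-0.26114866,  0.36918774,  0.52695075])}
top {'intrinsics': array([[464.48842851,   0.        , 278.90726397],
       [  0.        , 464.48842851, 212.52273747],
       [  0.        ,   0.        ,   1.        ]]), 'dist_coeffs': array([0.01014815, 0.        , 0.        , 0.        , 0.        ]), 'R': array([[ 0.13052914, -0.99142734,  0.0058284 ],
       [-0.97114797, -0.1290382 , -0.20055117],
       [ 0.199584  ,  0.02051753, -0.97966589]]), 't': array([-0.06562147,  0.56533096,  0.88045145])}
```

View pics/scene0.png

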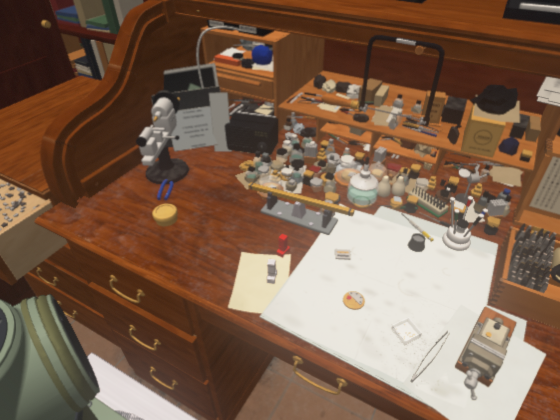

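View pics/top0.png

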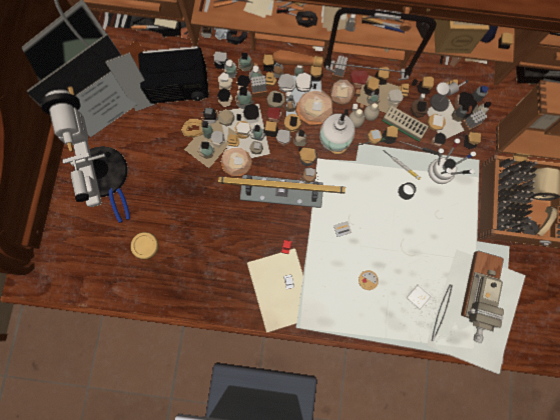

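```bash
cat > h.py <<'E'
import numpy as np, cv2
from rig import bot, imaging, finder
def proj(n,P):
    c=imaging.camera_info(n);r,_=cv2.Rodrigues(c["R"])
    p,_=cv2.projectPoints(np.asarray(P,float).reshape(-1,3),r,c["t"],c["intrinsics"],c["dist_coeffs"]);return p.reshape(-1,2)
def ray(n,uv):
    c=imaging.camera_info(n)
    q=cv2.undistortPoints(np.asarray(uv,float).reshape(-1,1,2),c["intrinsics"],c["dist_coeffs"]).reshape(-1,2)
    d=np.c_[q,np.ones(len(q))]@c["R"]; o=-c["R"].T@c["t"]; return o,d
def unproj(n,uv,z):
    o,d=ray(n,uv); return o+d*((z-o[2])/d[:,2])[:,None]
def tri(uv1,uv2):
    o1,d1=ray("scene",[uv1]);o2,d2=ray("top",[uv2]);d1=d1[0]/np.linalg.norm(d1);d2=d2[0]/np.linalg.norm(d2)
    s=np.linalg.lstsq(np.c_[d1,-d2],o2-o1,rcond=None)[0];a=o1+s[0]*d1;b=o2+s[1]*d2
    return (a+b)/2,np.linalg.norm(a-b)
def crop(n,box,k,name):
    im=imaging.capture(n)[:,:,::-1];x0,y0,x1,y1=box
    cv2.imwrite(f"pics/{name}.png",cv2.resize(im[y0:y1,x0:x1],None,fx=k,fy=k,interpolation=cv2.INTER_CUBIC));return im
E
python3 - <<'E'
from h import *
import json
crop("top",(210,165,360,305),5,"topc");crop("scene",(230,170,370,300),5,"scenec")
for n in("scene","top"):
    for q in("bar","stand","saddle","eye_loupe","movement","wax_tin"):
        for m in finder.masks_of(n,q)[:3]:
            ys,xs=np.nonzero(m["pixels"]);
            r=cv2.minAreaRect(np.c_[xs,ys].astype(np.float32))
            print(n,q,round(m["score"],2),len(xs),xs.mean().round(1),ys.mean().round(1),(np.array(m["bbox"])*[560,420,560,420]).round(1),cv2.boxPoints(r).round(1).tolist())
E
```

```text
scene bar 0.85 758 301.6 198.7 [249.8 183.  352.3 215. ] [[246.89999389648438, 187.89999389648438], [249.0, 180.3000030517578], [354.20001220703125, 208.60000610351562], [352.1000061035156, 216.1999969482422]]
scene stand 0.87 1466 298.6 214.3 [261.  190.7 339.  232.3] [[259.29998779296875, 212.10000610351562], [266.6000061035156, 190.1999969482422], [339.20001220703125, 214.39999389648438], [331.8999938964844, 236.3000030517578]]
scene saddle 0.73 189 270.9 270.4 [266.6 258.7 277.4 284.1] [[267.0, 259.0], [276.0, 259.0], [276.0, 282.0], [267.0, 282.0]]
scene saddle 0.5 192 282.0 244.4 [274.2 232.8 289.2 255.5] [[277.0, 234.0], [288.0, 234.0], [288.0, 255.0], [277.0, 255.0]]
scene eye_loupe 0.64 253 415.9 242.6 [405.3 233.2 423.9 251.5] [[407.0, 234.0], [424.0, 234.0], [424.0, 251.0], [407.0, 251.0]]
scene movement 0.81 328 353.1 300.0 [343.7 288.1 365.2 308.8] [[343.0, 291.0], [364.0, 291.0], [364.0, 309.0], [343.0, 309.0]]
top bar 0.7 936 282.5 184.8 [215.6 177.4 345.8 195.4] [[217.5, 183.60000610351562], [218.3000030517578, 174.89999389648438], [344.5, 185.5], [343.79998779296875,
[... 549 characters left out ...]
e 0.58 876 282.9 184.8 [217.3 176.9 344.7 197.4] [[217.60000610351562, 184.1999969482422], [218.1999969482422, 176.0], [345.3999938964844, 186.1999969482422], [344.70001220703125, 194.39999389648438]]
top eye_loupe 0.65 268 406.6 190.3 [402.  181.5 419.  198.1] [[398.0, 182.0], [416.0, 182.0], [416.0, 199.0], [398.0, 199.0]]
top movement 0.73 579 143.9 245.5 [128.2 229.3 161.7 256.9] [[130.0, 233.0], [158.0, 233.0], [158.0, 258.0], [130.0, 258.0]]
top movement 0.52 309 367.4 279.7 [357.5 272.2 377.6 288.5] [[357.0, 271.0], [377.0, 271.0], [377.0, 289.0], [357.0, 289.0]]
top wax_tin 0.57 577 144.1 245.4 [128.7 229.1 161.6 258.6] [[125.5, 245.5], [144.0, 227.0], [162.5, 245.5], [144.0, 264.0]]
```

View pics/topc.png

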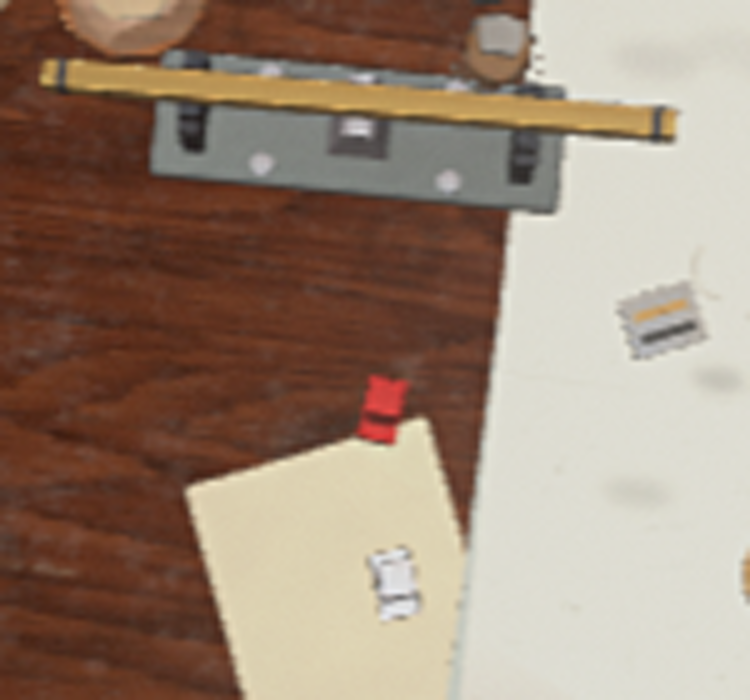

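View pics/scenec.png

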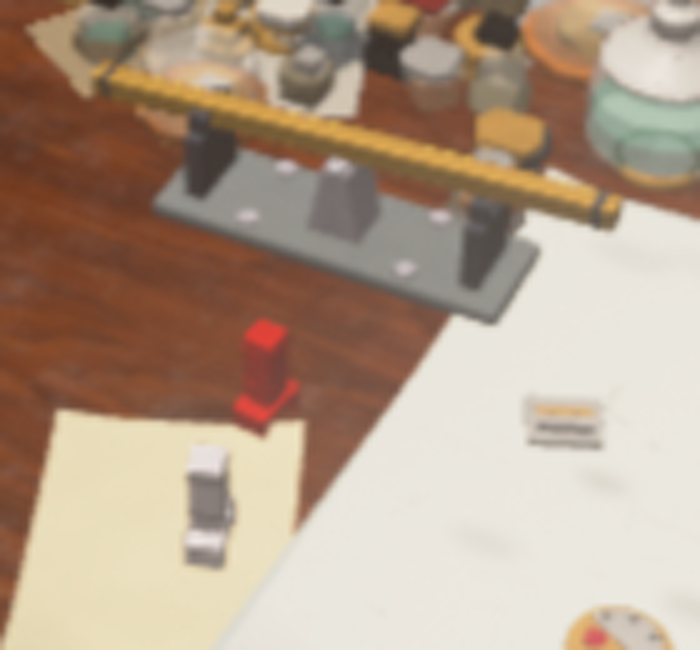

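Run:
```python
from h import *
for n in("scene","top"):
    c=imaging.camera_info(n);print(n,"cam pos",(-c["R"].T@c["t"]).round(3))
print("saddle top",tri((272,260.5),(289.2,280.4)))  # post top centre
print("L end",tri((251,184.5),(218.8,179.5)),"R end",tri((352.5,212),(345,189.5)))
sc=[(243,175),(240.4,199.4),(321.4,207.4),(323,182.6)]
P=unproj("top",sc,0.010);print(P.round(4)); print([np.linalg.norm(P[i]-P[(i+1)%4]).round(4) for i in range(4)],P.mean(0))
d=P[3]+P[2]-P[0]-P[1];print("yaw of long dir",np.degrees(np.arctan2(d[1],d[0])))
A=imaging.capture("top");B=imaging.capture("scene")
def im(a,b,x0,y0,x1,y1):return cv2.resize(a[y0:y1,x0:x1,::-1],(380,280),interpolation=cv2.INTER_NEAREST)
o=np.vstack([np.hstack([im(A,0,214,170,252,198),im(A,0,315,178,353,206)]),np.hstack([im(B,0,244,176,282,204),im(B,0,322,196,360,224)])])
cv2.imwrite("pics/ends.png",o)
o=np.hstack([cv2.resize(A[264:296,272:304,::-1],(400,400),interpolation=0),cv2.resize(B[254:286,256:288,::-1],(400,400),interpolation=0)]);cv2.imwrite("pics/sad.png",o)
```

```text
scene cam pos [-0.008 -0.308  0.622]
top cam pos [ 0.382 -0.01   0.976]
saddle top (array([ 0.43772432, -0.02936667,  0.0535305 ]), np.float64(0.0015274356797862342))
L end (array([0.62357183, 0.13923646, 0.05296613]), np.float64(0.0038424175853044823)) R end (array([ 0.63120187, -0.11638105,  0.06715709]), np.float64(0.0019912306688234936))
[[ 0.6505  0.0977  0.01  ]
 [ 0.5962  0.0953  0.01  ]
 [ 0.6017 -0.0782  0.01  ]
 [ 0.6564 -0.0755  0.01  ]]
[np.float64(0.0543), np.float64(0.1735), np.float64(0.0548), np.float64(0.1732)] [0.62620281 0.00982885 0.01      ]
yaw of long dir -88.1172779392377
```

View pics/ends.png

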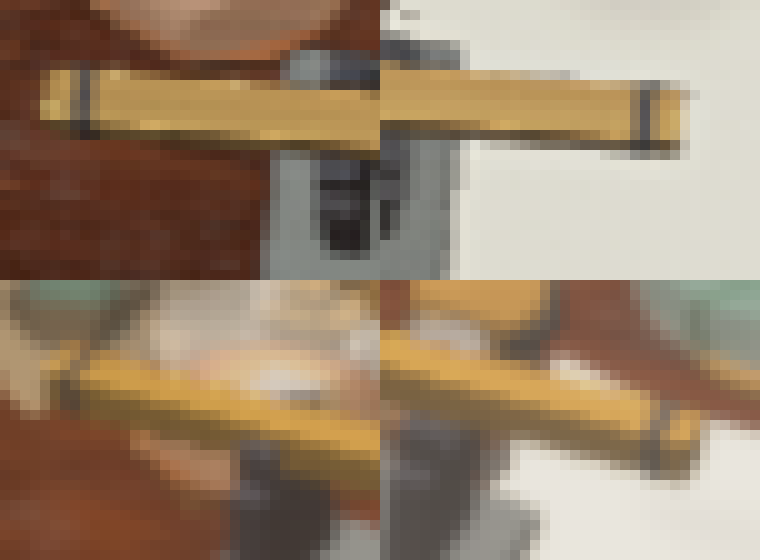

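View pics/sad.png

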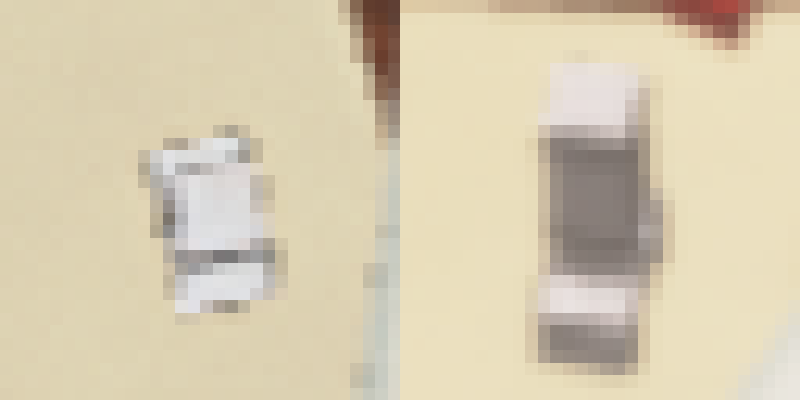

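```bash
cat >> h.py <<'E'
from scipy.optimize import minimize
def box(cx,cy,cz,hx,hy,hz):
    return np.array([[cx+a*hx,cy+b*hy,cz+c*hz] for a in(-1,1) for b in(-1,1) for c in(-1,1)])
SADDLE=[box(0,0,.007,.0135,.008,.007),box(0,0,.032,.007,.007,.018)]
def Rz(a):
    a=np.radians(a);return np.array([[np.cos(a),-np.sin(a),0],[np.sin(a),np.cos(a),0],[0,0,1]])
def Rx(a):
    a=np.radians(a);return np.array([[1,0,0],[0,np.cos(a),-np.sin(a)],[0,np.sin(a),np.cos(a)]])
def render(n,parts,win,S=8):
    x0,y0,x1,y1=win;m=np.zeros(((y1-y0)*S,(x1-x0)*S),np.uint8)
    for P in parts:
        h=cv2.convexHull(proj(n,P).astype(np.float32)).reshape(-1,2)
        h=((h-[x0,y0]+.5)*S-.5)
        cv2.fillConvexPoly(m,np.round(h*16).astype(np.int32),255,shift=4)
    return cv2.resize(m,(x1-x0,y1-y0),interpolation=cv2.INTER_AREA)/255.
def fit(cams,model,x0,step):
    f=lambda p:sum(((render(n,model(p),w)-a)**2).sum() for n,w,a in cams)
    sx=np.vstack([x0]+[np.array(x0)+np.eye(len(x0))[i]*step[i] for i in range(len(x0))])
    r=minimize(f,x0,method="Nelder-Mead",options=dict(initial_simplex=sx,xatol=1e-5,fatol=1e-3,maxiter=600));return r.x,r.fun
E
python3 - <<'E'
from h import *
W={"top":(272,264,304,298),"scene":(256,252,288,288)}
D=[]
for n in W:
    im=imaging.capture(n);x0,y0,x1,y1=W[n];lab=cv2.cvtColor(im[y0:y1,x0:x1],cv2.COLOR_RGB2LAB).astype(float)
    m=finder.masks_of(n,"saddle")
    bg=np.median(lab.reshape(-1,3),0);d=np.linalg.norm((lab-bg)*[.4,1,1],axis=2);a=np.clip(d/14,0,1)
    yy,xx=np.mgrid[0:y1-y0,0:x1-x0];c=(288.5-x0,281-y0) if n=="top" else (271.5-x0,270.5-y0)
    a[np.hypot(xx-c[0],(yy-c[1]))>(10 if n=="top" else 14.5)]=0
    D.append((n,W[n],a));cv2.imwrite(f"pics/m_{n}.png",cv2.resize((a*255).astype(np.uint8),None,fx=8,fy=8,interpolation=0))
mod=lambda p:[P@Rz(p[2]*1000).T+[p[0],p[1],0] for P in SADDLE]
for cams in([D[0]],[D[1]],D):
    print([c[0] for c in cams],fit(cams,mod,[.436,-.029,.018],[.004,.004,.006]))
E
```

```text
['top'] (array([ 0.43775769, -0.02806414,  0.02207495]), np.float64(8.087854529877053))
['scene'] (array([ 0.438423  , -0.02755425,  0.01681884]), np.float64(6.232436734981317))
['top', 'scene'] (array([ 0.43801353, -0.02784541,  0.01796763]), np.float64(16.56678646045757))
```

View pics/m_top.png

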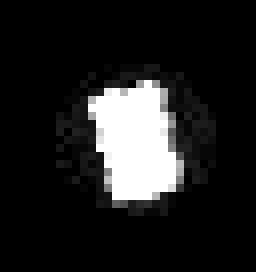

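```bash
cat >> h.py <<'E'
TUBE=[box(0,0,0,.006,.130,.006)]
TW={"top":(205,165,360,205),"scene":(236,172,366,226)}
def tmod(p): # cx,cy,cz,yaw/1000,tilt/1000 (+ = +y end up)
    return [P@(Rz(p[3]*1000)@Rx(p[4]*1000)).T+p[:3] for P in TUBE]
def tubemask(n,p,cap=None):
    im=imaging.capture(n) if cap is None else cap
    x0,y0,x1,y1=TW[n];c=im[y0:y1,x0:x1].astype(float)
    # yellow: (r+g)/2-b high and g not far below r
    s=(c[...,1]*1.0-c[...,2])
    hsv=cv2.cvtColor(im[y0:y1,x0:x1],cv2.COLOR_RGB2HSV).astype(int)
    H,S,V=hsv[...,0],hsv[...,1],hsv[...,2]
    a=((H>=14)&(H<=30)&(S>90)&(V>50)).astype(np.uint8)
    a=cv2.morphologyEx(a,cv2.MORPH_CLOSE,np.ones((5,5),np.uint8))
    near=render(n,[((P*[1.9,1.06,1.9])@(Rz(p[3]*1000)@Rx(p[4]*1000)).T+p[:3]) for P in TUBE],TW[n])>0.5
    return a.astype(float)*near
E
python3 - <<'E'
from h import *
p=np.array([.627,.0115,.058,.0019,-.0031])
D=[(n,TW[n],tubemask(n,p)) for n in("top","scene")]
for n,w,a in D: cv2.imwrite(f"pics/tm_{n}.png",cv2.resize((a*255).astype(np.uint8),None,fx=5,fy=5,interpolation=0))
for cams in (D[:1],D[1:],D): print(fit(cams,tmod,p,[.003,.003,.003,.001,.001]))
E
```

```text
(array([ 0.62773857,  0.01378125,  0.05758533,  0.00212361, -0.0034936 ]), np.float64(97.88479815455594))
(array([ 0.6244053 ,  0.01482851,  0.06142392,  0.00188918, -0.00361278]), np.float64(125.61457900807382))
(array([ 0.62736056,  0.01400575,  0.05904807,  0.00196467, -0.00374202]), np.float64(231.3286120722799))
```

View pics/tm_top.png

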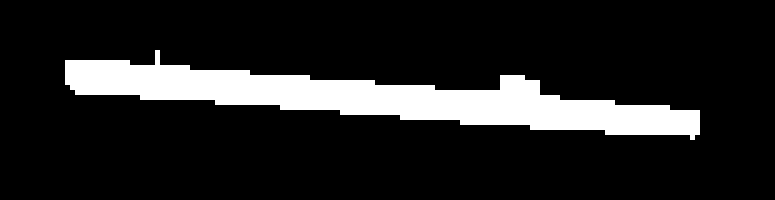

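View pics/tm_scene.png

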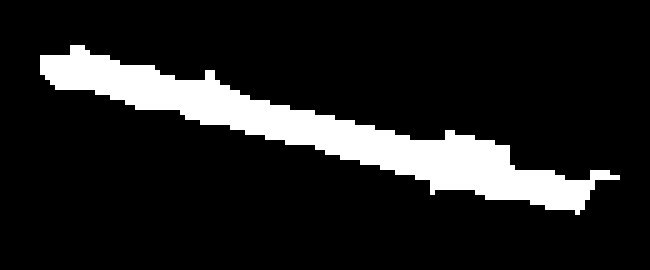

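Request:
{"op": "step_arm", "data": {"increments": [[[-0.026, -0.027, 0], 6, 0.03], [[-0.052, -0.055, 0], 12, 0.0], [[-0.078, -0.082, 0], 18, 0.0], [[-0.104, -0.11, 0], 25, 0.0], [[-0.13, -0.137, 0], 31, 0.0], [[-0.156, -0.165, 0], 37, 0.0], [[-0.182, -0.192, 0], 43, 0.0], [[-0.208, -0.219, 0], 49, 0.0], [[-0.234, -0.247, 0], 55, 0.0], [[-0.26, -0.274, 0], 62, 0.0], [[-0.286, -0.302, 0], 68, 0.0], [[-0.309, -0.329, 0], 73.7, 0.0]], "force": 5}}

```text
t: 2.2
tool_pos: [0.3614, 0.1594, 0.2059]
tcp_rot: [[-0.027, 1.0, 0.002], [1.0, 0.027, 0.0], [0.0, 0.002, -1.0]]
ft_force: [-0.1, 0.5, -0.7]
finger_gap: 0.0174
```

Run:
```python
from h import *
for n in("top","scene"): cv2.imwrite(f"pics/{n}1.png",imaging.capture(n)[:,:,::-1])
s=bot.read_state();print(s["tool_pos"],s["tcp_rot"].round(4),s["t"])
print(proj("top",s["tool_pos"]),proj("scene",s["tool_pos"]))
```

```text
[0.36281196 0.15733149 0.20590929] [[-0.0233  0.9997  0.0019]
 [ 0.9997  0.0233 -0.0015]
 [-0.0015  0.0019 -1.    ]] 2.3
[[172.25662768 305.82602298]] [[153.57909183 189.18701616]]
```

View pics/scene1.png

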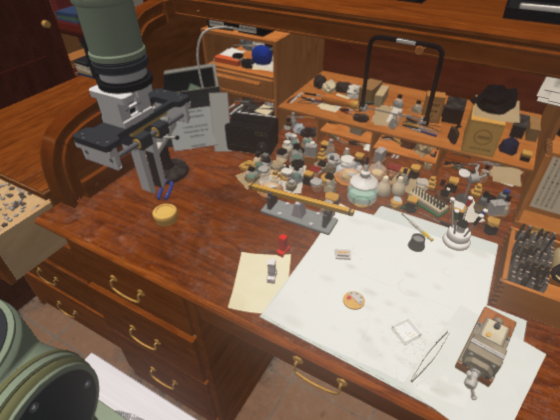

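View pics/top1.png

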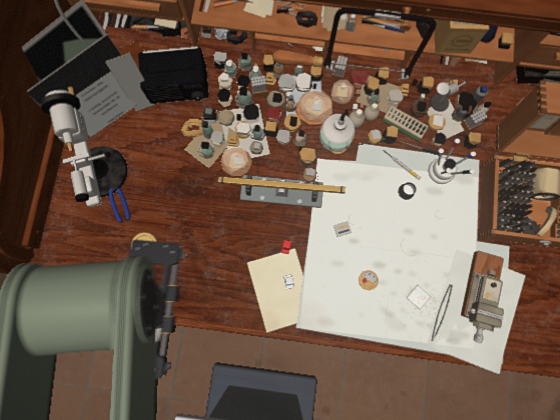

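Request:
{"op": "step_arm", "data": {"increments": [[[0.003, 0.035, 0], -0.6, 0], [[0.006, 0.072, 0], -0.6, 0], [[0.008, 0.11, 0], -0.6, 0], [[0.01, 0.148, 0], -0.6, 0], [[0.012, 0.186, 0.01], -0.6, 0], [[0.014, 0.222, 0.02], -0.6, 0], [[0.016, 0.25, 0.05], -0.6, 0], [[0.016, 0.26, 0.085], -0.6, 0], [[0.016, 0.26, 0.085], -0.6, 0]]}}

```text
t: 3.05
tool_pos: [0.6188, 0.1793, 0.1123]
tcp_rot: [[-0.035, 0.999, -0.012], [0.999, 0.035, -0.003], [-0.003, -0.012, -1.0]]
ft_force: [-1.9, -0.5, -1.9]
finger_gap: 0.0004
```

Run:
```python
from h import *
for n in("top","scene"): cv2.imwrite(f"pics/{n}2.png",imaging.capture(n)[:,:,::-1])
crop("scene",(200,100,370,230),4,"s2c")
s=bot.read_state();print(s["tool_pos"],s["tcp_rot"].round(4),s["t"],s["finger_gap"])
print(proj("top",s["tool_pos"]),proj("scene",s["tool_pos"]))
```

```text
[0.62175876 0.18018205 0.12155377] [[-3.510e-02  9.994e-01  8.000e-04]
 [ 9.994e-01  3.510e-02 -1.300e-03]
 [-1.300e-03  7.000e-04 -1.000e+00]] 3.2 0.0002589470371155011
[[194.03802278 167.5165652 ]] [[232.99867651 155.8085743 ]]
```

View pics/s2c.png

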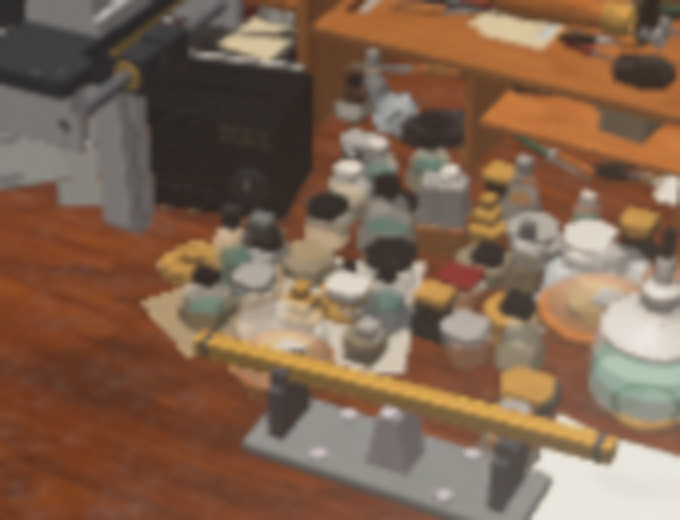

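View pics/top2.png

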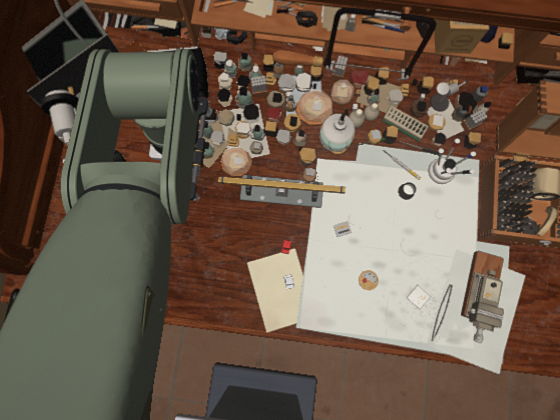

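Request:
{"op": "step_arm", "data": {"increments": [[[0, 0, 0.03], 0, 0], [[0, 0, 0.06], 0, 0], [[0, 0, 0.076], 0, 0], [[0, 0, 0.076], 0, 0], [[0, 0, 0.076], 0, 0]]}}

```text
t: 3.62
tool_pos: [0.6221, 0.1807, 0.0477]
tcp_rot: [[-0.036, 0.999, 0.003], [0.999, 0.036, -0.001], [-0.001, 0.003, -1.0]]
ft_force: [0.5, 0.1, -0.8]
finger_gap: 0.0006
```

Run:
```python
from h import *
crop("scene",(200,100,370,230),4,"s3c")
s=bot.read_state();print(s["tool_pos"],s["ft_force"],s["t"])
print(proj("scene",s["tool_pos"]))
```

```text
[0.62337574 0.1808145  0.04885144] [0.25578597 0.2713147  0.51468692] 3.6667
[[235.78419208 181.04595332]]
```

View pics/s3c.png

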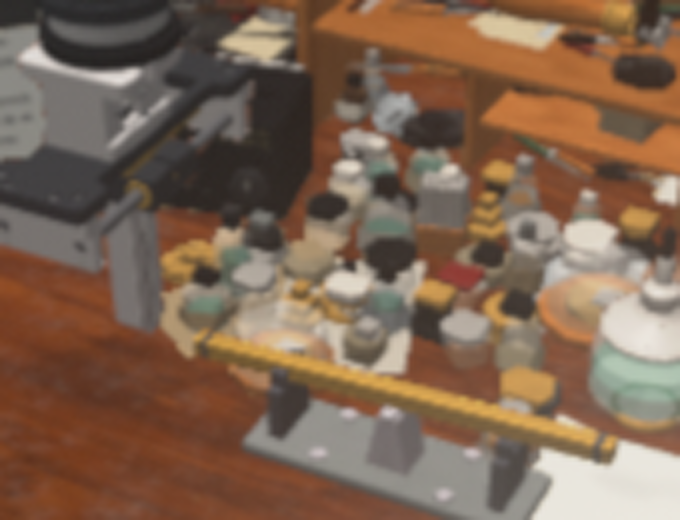

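Request:
{"op": "step_arm", "data": {"increments": [[[-0.01, 0, 0.004], 0, 0], [[-0.018, 0, 0.004], 0, 0], [[-0.022, 0, 0.004], 0, 0], [[-0.025, 0, 0.004], 0, 0], [[-0.0275, 0, 0.004], 0, 0], [[-0.03, 0, 0.004], 0, 0], [[-0.0325, 0, 0.004], 0, 0], [[-0.035, 0, 0.004], 0, 0], [[-0.0375, 0, 0.004], 0, 0], [[-0.04, 0, 0.004], 0, 0], [[-0.0425, 0, 0.004], 0, 0], [[-0.045, 0, 0.004], 0, 0]]}}

```text
t: 4.67
tool_pos: [0.6256, 0.1367, 0.0457]
tcp_rot: [[-0.036, 0.999, 0.007], [0.999, 0.036, 0.001], [0.001, 0.007, -1.0]]
ft_force: [-0.1, 5.1, 4.8]
finger_gap: 0.0001
```

Run:
```python
from h import *
crop("scene",(200,100,370,230),4,"s4c")
s=bot.read_state();print(s["tool_pos"],s["ft_force"],s["t"])
```

```text
[0.62570537 0.13609089 0.04571906] [-1.19546841  4.80319304  3.9943086 ] 4.7167
```

View pics/s4c.png

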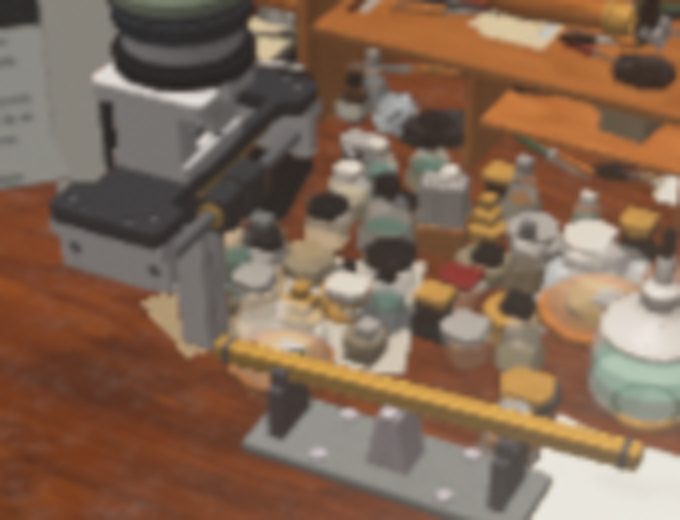

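Request:
{"op": "step_arm", "data": {"increments": [[[0.004, 0, 0], 0, 0], [[0.01, 0, 0], 0, 0], [[0.01, 0, 0.003], 0, 0], [[0.01, 0, 0.003], 0, 0]]}}

```text
t: 5.05
tool_pos: [0.6243, 0.1458, 0.0414]
tcp_rot: [[-0.037, 0.999, 0.005], [0.999, 0.037, -0.001], [-0.001, 0.005, -1.0]]
ft_force: [0.7, 0.1, -0.4]
finger_gap: 0.0006
```

Run:
```python
from h import *
im=crop("scene",(230,170,370,240),5,"s5c")
s=bot.read_state();print(s["tool_pos"],s["ft_force"],s["t"])
p=np.array([.627,-.003,.058,.0019,-.0031])
a=tubemask("scene",p,im[:,:,::-1]);print(fit([("scene",TW["scene"],a)],tmod,p,[.003,.003,.003,.001,.001]))
```

```text
[0.62439979 0.14575834 0.04149858] [ 0.78219256 -0.8790752  -0.24279408] 5.1
(array([ 0.6290699 , -0.00137751,  0.05948878,  0.00204007, -0.00388134]), np.float64(104.3745943867743))
```

View pics/s5c.png

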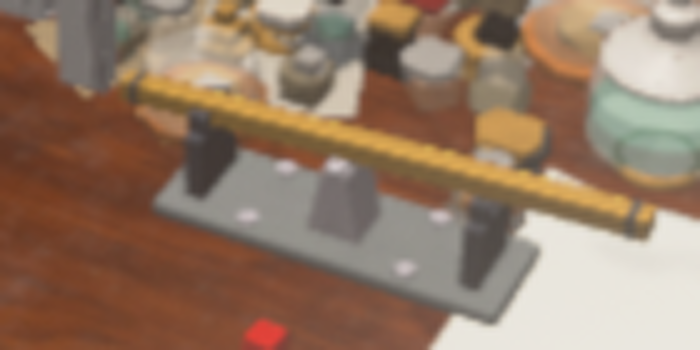

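Request:
{"op": "step_arm", "data": {"increments": [[[-0.006, 0, 0], 0, 0], [[-0.009, 0, 0], 0, 0], [[-0.011, 0, 0], 0, 0], [[-0.013, 0, 0], 0, 0], [[-0.015, 0, 0], 0, 0], [[-0.017, 0, 0], 0, 0]]}}

```text
t: 5.6
tool_pos: [0.6251, 0.1288, 0.0417]
tcp_rot: [[-0.036, 0.999, 0.005], [0.999, 0.036, -0.0], [-0.0, 0.005, -1.0]]
ft_force: [-0.5, 2.2, 0.1]
finger_gap: 0.0009
```

Request:
{"op": "step_arm", "data": {"increments": [[[0.003, 0, 0], 0, 0], [[0.007, 0, 0], 0, 0], [[0.007, 0, 0], 0, 0], [[0.007, 0, 0], 0, 0]]}}

```text
t: 5.93
tool_pos: [0.6249, 0.1359, 0.0417]
tcp_rot: [[-0.037, 0.999, 0.005], [0.999, 0.037, -0.0], [-0.001, 0.005, -1.0]]
ft_force: [-0.0, -1.0, -0.7]
finger_gap: 0.0002
```

```bash
cat >> h.py <<'E'
def look(name,cy,tilt=-.0031):
    im=crop("scene",(230,170,370,240),5,name)
    s=bot.read_state();print(s["tool_pos"].round(4),s["ft_force"].round(2),s["t"])
    p=np.array([.627,cy,.058,.0019,tilt])
    a=tubemask("scene",p,im[:,:,::-1]);r=fit([("scene",TW["scene"],a)],lambda q:tmod([q[0],q[1],.058,.00196,q[2]]),[.627,cy,tilt],[.003,.003,.001]);print(r[0].round(5),r[1])
E
python3 -c "
from h import *
look('s6c',-.009)"
```

```text
[0.6248 0.1359 0.0417] [ 0.17 -0.44  0.24] 5.9833
[ 0.63029 -0.00975 -0.00125] 128.55509419454057
```

View pics/s6c.png

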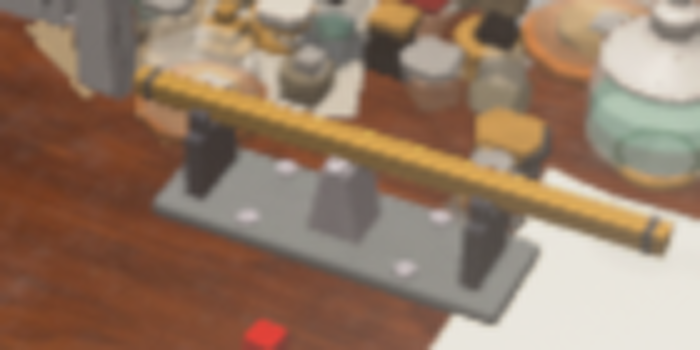

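```bash
python3 -c "
from h import *
im=imaging.capture('top')
cv2.imwrite('pics/t6.png',cv2.resize(im[150:220,200:370,::-1],None,fx=4.5,fy=4.5,interpolation=cv2.INTER_NEAREST))
im=imaging.capture('scene')
cv2.imwrite('pics/s6n.png',cv2.resize(im[175:225,250:370,::-1],None,fx=6.5,fy=6.5,interpolation=cv2.INTER_NEAREST))
for c in (280,300,320,345): print(im[180:225,c].tolist()[ (c-280)//4: (c-280)//4+22])
"
```

```text
[[181, 165, 144], [193, 181, 166], [194, 183, 169], [185, 173, 159], [173, 153, 136], [168, 134, 109], [170, 128, 98], [166, 125, 96], [164, 127, 94], [193, 147, 83], [209, 158, 78], [207, 158, 77], [170, 130, 67], [130, 102, 57], [117, 92, 55], [116, 90, 55], [106, 77, 50], [112, 70, 47], [119, 70, 45], [127, 80, 59], [140, 121, 110], [147, 142, 134]]
[[208, 195, 177], [208, 195, 177], [208, 195, 177], [206, 194, 175], [206, 193, 174], [205, 191, 173], [197, 181, 162], [189, 170, 151], [154, 121, 102], [144, 96, 64], [183, 134, 72], [207, 157, 79], [211, 161, 80], [193, 148, 76], [148, 114, 64], [122, 96, 60], [119, 94, 62], [128, 110, 91], [142, 130, 126], [134, 126, 125], [116, 108, 107], [108, 100, 99]]
[[121, 89, 70], [116, 79, 60], [119, 75, 55], [124, 75, 54], [123, 76, 55], [123, 76, 56], [125, 77, 56], [125, 80, 59], [125, 81, 60], [122, 79, 60], [127, 87, 61], [180, 138, 75], [208, 160, 83], [215, 166, 85], [209, 160, 83], [158, 123, 71], [124, 100, 65], [121, 98, 65], [123, 98, 68], [127, 101, 81], [129, 107, 90], [129, 115, 104]]
[[125, 81, 63], [122, 82, 65], [124, 86, 70], [127, 89, 73], [123, 87, 71], [118, 81, 67], [123, 85, 69], [129, 88, 70], [136, 92, 72], [155, 118, 100], [208, 190, 175], [228, 222, 213], [229, 223, 211], [222, 197, 153], [217, 173, 102], [216, 169, 91], [208, 161, 88], [159, 126, 79], [128, 105, 74], [128, 107, 79], [156, 140, 118], [217, 212, 196]]
```

View pics/t6.png

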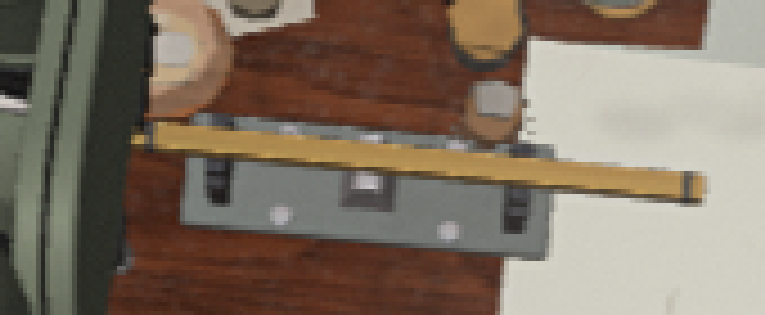

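View pics/s6n.png

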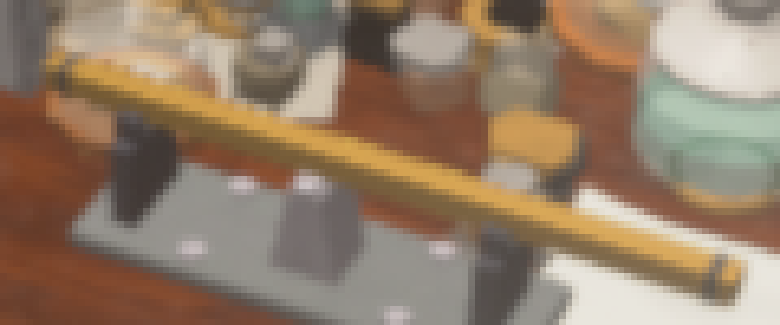

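```bash
cat >> h.py <<'E'
from scipy.optimize import least_squares
def ridge(n,im,guess):
    # guess p=(x0,z0,yaw,tilt,cy); returns columns, rows of bright-top -> dark-front transition
    x0,z0,yaw,tilt,cy=guess
    s=np.linspace(-.114,.114,120)
    def line(q): 
        R=Rz(q[2])@Rx(q[3]); c=np.array([q[0],cy,q[1]])
        return proj(n,(np.c_[0*s-.006,s,0*s+.006])@R.T+c)
    L=line(guess);g=im.astype(float)[...,0]
    cs=np.arange(int(np.ceil(L[:,0].min())),int(L[:,0].max()));out=[]
    for c in cs:
        r=np.interp(c,L[:,0],L[:,1]);ri=np.arange(int(r)-4,int(r)+6)
        v=g[ri,c]; d=v[:-1]-v[1:]
        best=None
        for i in range(1,len(v)-1):   # bright peak above then drop
            if v[i]>=165>v[i+1] and im[ri[i],c,0]-im[ri[i],c,2]>70:
                best=ri[i]+(v[i]-165)/(v[i]-v[i+1]);break
        if best is not None: out.append((c,best))
    return np.array(out)
def tilt(top,scene,cy,guess=(.627,.058,1.96,-1.5),yawfix=None,cal=(0,0)):
    obs={}
    for n,im in(("top",top),("scene",scene)):
        if im is None: continue
        o=ridge(n,im,(*guess,cy))
        for _ in range(3):
            f=np.polyfit(o[:,0],o[:,1],2);e=o[:,1]-np.polyval(f,o[:,0]);o=o[abs(e)<max(2.5*np.median(abs(e)),.15)]
        obs[n]=o
    s=np.linspace(-.12,.12,60)
    def res(q):
        x0,z0,yaw,tl=q;R=Rz(yaw)@Rx(tl);P=(np.c_[0*s-.006,s,0*s+.006])@R.T+[x0,cy,z0];r=[]
        for n,o in obs.items():
            L=proj(n,P);r.append((np.interp(o[:,0],L[:,0],L[:,1])-o[:,1])/np.sqrt(len(o)))
        if yawfix is not None: r.append([(yaw-yawfix)*10])
        if len(obs)==1: r.append([(z0-.058)*100])
        return np.concatenate(r)
    k=least_squares(res,guess,x_scale=[.001,.001,1,1],diff_step=1e-4)
    print("x %.4f z %.4f yaw %.2f tilt %.2f rms %.3f"%(*k.x,np.sqrt((k.fun**2).mean()*1)),{n:len(o) for n,o in obs.items()},"rms/px",np.sqrt((k.fun**2).sum()/2).round(3))
    return k.x
def load(f): return cv2.imread(f)[:,:,::-1]
E
python3 - <<'E'
from h import *
a,b=load("pics/top0.png"),load("pics/scene0.png")
for g in(-1.5,-3): tilt(a,b,.013,(.627,.058,1.96,g))
tilt(None,b,.013,yawfix=1.96)
A,B=imaging.capture("top"),imaging.capture("scene")
tilt(A,B,-.009); tilt(None,B,-.009,yawfix=1.96)
E
```

```text
x 0.6332 z 0.0577 yaw 6.25 tilt -4.43 rms 0.234 {'top': 49, 'scene': 11} rms/px 1.279
x 0.5863 z 0.0280 yaw -16.59 tilt 10.32 rms 0.243 {'top': 56, 'scene': 13} rms/px 1.426
x 0.5678 z 0.0580 yaw 1.96 tilt 14.00 rms 0.386 {'scene': 11} rms/px 0.985
x 0.5983 z 0.0456 yaw -10.71 tilt 4.24 rms 0.343 {'top': 51, 'scene': 22} rms/px 2.072
x 0.6269 z 0.0580 yaw 1.96 tilt -2.65 rms 0.441 {'scene': 22} rms/px 1.529h.py:73: RuntimeWarning: overflow encountered in scalar subtract
  if v[i]>=165>v[i+1] and im[ri[i],c,0]-im[ri[i],c,2]>70:
```

Run:
```python
s=open('h.py').read()
i=s.index("        v=g[ri,c]; d=");j=s.index("        if best is not None")
s=s[:i]+'''        v=g[ri,c]; bl=v-im[ri,c,2].astype(float); best=None
        y=(bl>70)&(v>140)   # bright yellow pixels
        k=[i for i in range(1,len(v)-2) if y[i] and not y[i+1]]
        if k:
            i=min(k,key=lambda i:abs(ri[i]-r)); hi=v[max(0,i-2):i+1].max()
            t={"scene":165,"top":150}[n]*hi/210 if n=="scene" else hi*.72
            for m in range(max(0,i-1),len(v)-1):
                if v[m]>=t>v[m+1]: best=ri[m]+(v[m]-t)/(v[m]-v[m+1]);break
'''+s[j:]
open('h.py','w').write(s)
from h import *
a,b=load("pics/top0.png"),load("pics/scene0.png")
for g in(-1.5,-3): tilt(a,b,.013,(.627,.058,1.96,g))
tilt(None,b,.013,yawfix=1.96)
A,B=imaging.capture("top"),imaging.capture("scene")
tilt(A,B,-.009); tilt(None,B,-.009,yawfix=1.96)
cv2.imwrite("pics/top6.png",A[:,:,::-1]);cv2.imwrite("pics/scene6.png",B[:,:,::-1])
for n,im in(("top",A),("scene",B)):
    o=ridge(n,im,(.627,.058,1.96,-1.5,-.009));print(n,np.c_[o[:,0],(o[:,1]-np.polyval(np.polyfit(o[:,0],o[:,1],1),o[:,0])).round(2)][::4].tolist())
```

```text
x 0.5826 z 0.0462 yaw -17.40 tilt 5.42 rms 0.312 {'top': 37, 'scene': 19} rms/px 1.649
x 0.5782 z 0.0814 yaw -19.88 tilt -13.20 rms 0.215 {'top': 49, 'scene': 17} rms/px 1.233
x 0.5972 z 0.0580 yaw 1.96 tilt 7.19 rms 0.475 {'scene': 19} rms/px 1.538
x 0.5957 z 0.0474 yaw -11.80 tilt 4.16 rms 0.287 {'top': 50, 'scene': 18} rms/px 1.673
x 0.6363 z 0.0580 yaw 1.96 tilt -4.98 rms 0.378 {'scene': 18} rms/px 1.195
top [[236.0, 0.18], [240.0, -0.19], [244.0, 0.27], [248.0, -0.14], [252.0, 0.13], [256.0, -0.15], [260.0, 0.15], [264.0, -0.06], [268.0, 0.01], [272.0, 0.04], [276.0, -0.14], [280.0, 0.17], [284.0, -0.19]]
scene [[261.0, -2.55], [265.0, -1.28], [269.0, 0.36], [273.0, 1.75], [341.0, -0.95], [345.0, -0.01]]
```

Run:
```python
s=open('h.py').read()
s=s.replace("np.linspace(-.114,.114,120)","np.linspace(.114,-.114,120)").replace("np.linspace(-.12,.12,60)","np.linspace(.13,-.13,60)")
open('h.py','w').write(s)
from h import *
a,b=load("pics/top0.png"),load("pics/scene0.png")
for g in(-1.5,-3): tilt(a,b,.013,(.627,.058,1.96,g))
tilt(None,b,.013,yawfix=1.96)
A,B=load("pics/top6.png"),load("pics/scene6.png")
tilt(A,B,-.009); tilt(None,B,-.009,yawfix=1.96)
for n,im in(("top",A),("scene",B)):
    o=ridge(n,im,(.627,.058,1.96,-1.5,-.009));print(n,np.c_[o[:,0],(o[:,1]-np.polyval(np.polyfit(o[:,0],o[:,1],1),o[:,0])).round(2)][::4].tolist())
```

```text
x 0.6275 z 0.0572 yaw 1.96 tilt -3.21 rms 0.013 {'top': 111, 'scene': 88} rms/px 0.126
x 0.6275 z 0.0572 yaw 1.96 tilt -3.21 rms 0.013 {'top': 111, 'scene': 88} rms/px 0.126
x 0.6266 z 0.0580 yaw 1.96 tilt -3.21 rms 0.008 {'scene': 88} rms/px 0.055
x 0.6283 z 0.0565 yaw 1.32 tilt 1.97 rms 0.012 {'top': 111, 'scene': 90} rms/px 0.119
x 0.6266 z 0.0580 yaw 1.96 tilt 2.54 rms 0.006 {'scene': 90} rms/px 0.042
top [[236.0, 0.19], [240.0, -0.19], [244.0, 0.27], [248.0, -0.14], [252.0, 0.13], [256.0, -0.15], [260.0, 0.15], [264.0, -0.07], [268.0, -0.01], [272.0, 0.02], [276.0, -0.16], [280.0, 0.14], [284.0, -0.22], [288.0, 0.23], [292.0, -0.18], [296.0, 0.24], [300.0, -0.15], [304.0, 0.11], [308.0, -0.11], [312.0, 0.14], [316.0, -0.04], [320.0, -0.01], [324.0, 0.06], [328.0, -0.21], [332.0, 0.17], [336.0, -0.23], [340.0, 0.26], [344.0, -0.16]]
scene [[261.0, 0.21], [265.0, -0.04], [269.0, 0.08], [273.0, -0.06], [277.0, 0.1], [281.0, -0.04], [285.0, -0.0], [289.0, 0.05], [293.0, -0.1], [297.0, 0.07], [301.0, -0.09], [305.0, -0.01], [309.0, 0.03], [313.0, -0.08], [317.0, 0.05], [321.0, -0.06], [325.0, -0.03], [329.0, 0.04], [333.0, -0.02], [337.0, 0.12], [341.0, -0.03], [345.0, 0.03], [350.0, 0.0]]
```

Request:
{"op": "step_arm", "data": {"increments": [[[0.004, 0, 0], 0, 0], [[0.008, 0, 0], 0, 0], [[0.01, 0, 0], 0, 0], [[0.01, 0, 0], 0, 0]]}}

```text
t: 6.62
tool_pos: [0.6244, 0.1465, 0.0417]
tcp_rot: [[-0.037, 0.999, 0.005], [0.999, 0.037, 0.0], [-0.0, 0.005, -1.0]]
ft_force: [-0.8, 1.2, 0.2]
finger_gap: 0.0003
```

```bash
cat >> h.py <<'E'
def meas(tag,cy,yf=1.96):
    A,B=imaging.capture("top"),imaging.capture("scene")
    cv2.imwrite(f"pics/top{tag}.png",A[:,:,::-1]);cv2.imwrite(f"pics/scene{tag}.png",B[:,:,::-1])
    s=bot.read_state();print(s["tool_pos"].round(4),s["ft_force"].round(2),s["t"])
    k=None
    try:k=tilt(A,B,cy)
    except Exception as e:print("both failed",e)
    tilt(None,B,cy,yawfix=yf)
    return A,B,k
E
python3 -c "
from h import *
meas('7',-.009)"
```

```text
[0.6245 0.146  0.0417] [-0.15  0.4  -0.29] 6.7167
x 0.6282 z 0.0572 yaw 1.05 tilt -0.15 rms 0.012 {'top': 111, 'scene': 93} rms/px 0.121
x 0.6273 z 0.0580 yaw 1.96 tilt 0.65 rms 0.007 {'scene': 93} rms/px 0.048
```

Request:
{"op": "step_arm", "data": {"increments": [[[0, 0, 0], 0, 0], [[0, 0, 0], 0, 0], [[0, 0, 0], 0, 0], [[0, 0, 0], 0, 0], [[0, 0, 0], 0, 0], [[0, 0, 0], 0, 0]]}}

```text
t: 7.22
tool_pos: [0.6245, 0.1459, 0.0417]
tcp_rot: [[-0.036, 0.999, 0.005], [0.999, 0.036, -0.0], [-0.0, 0.005, -1.0]]
ft_force: [-0.6, 1.2, 0.6]
finger_gap: 0.0003
```

```bash
python3 -c "
from h import *
meas('8',-.009)"
```

```text
[0.6245 0.1459 0.0416] [-0.01 -0.39  0.42] 7.3167
x 0.6284 z 0.0567 yaw 1.44 tilt 1.32 rms 0.012 {'top': 111, 'scene': 91} rms/px 0.12
x 0.6269 z 0.0580 yaw 1.96 tilt 1.79 rms 0.006 {'scene': 91} rms/px 0.041
```

Request:
{"op": "step_arm", "data": {"increments": [[[0, 0, 0], 0, 0], [[0, 0, 0], 0, 0], [[0, 0, 0], 0, 0], [[0, 0, 0], 0, 0], [[0, 0, 0], 0, 0], [[0, 0, 0], 0, 0], [[0, 0, 0], 0, 0], [[0, 0, 0], 0, 0]]}}

```text
t: 7.98
tool_pos: [0.6245, 0.1459, 0.0417]
tcp_rot: [[-0.036, 0.999, 0.005], [0.999, 0.036, -0.0], [-0.0, 0.005, -1.0]]
ft_force: [0.0, -1.0, 0.1]
finger_gap: 0.0008
```

```bash
python3 -c "
from h import *
meas('9',-.009)"
```

```text
[0.6245 0.1459 0.0416] [-0.5  -0.58  0.07] 8.0833
x 0.6285 z 0.0569 yaw 1.78 tilt 0.79 rms 0.012 {'top': 111, 'scene': 93} rms/px 0.122
x 0.6272 z 0.0580 yaw 1.96 tilt 0.95 rms 0.007 {'scene': 93} rms/px 0.048
```

Request:
{"op": "step_arm", "data": {"increments": [[[0, 0, 0], 0, 0], [[0, 0, 0], 0, 0], [[0, 0, 0], 0, 0], [[0, 0, 0], 0, 0], [[0, 0, 0], 0, 0], [[0, 0, 0], 0, 0], [[0, 0, 0], 0, 0], [[0, 0, 0], 0, 0], [[0, 0, 0], 0, 0], [[0, 0, 0], 0, 0]]}}

```text
t: 8.92
tool_pos: [0.6245, 0.1459, 0.0417]
tcp_rot: [[-0.037, 0.999, 0.005], [0.999, 0.037, -0.0], [-0.0, 0.005, -1.0]]
ft_force: [-0.7, 0.6, 0.6]
finger_gap: 0.0006
```

```bash
python3 -c "
from h import *
meas('10',-.009)"
```

```text
[0.6244 0.1459 0.0416] [ 0.19 -0.63 -0.65] 9.0167
x 0.6283 z 0.0572 yaw 1.44 tilt -0.14 rms 0.012 {'top': 111, 'scene': 90} rms/px 0.123
x 0.6275 z 0.0580 yaw 1.96 tilt 0.32 rms 0.007 {'scene': 90} rms/px 0.047
```

Request:
{"op": "step_arm", "data": {"increments": [[[0, 0, 0], 0, 0], [[0, 0, 0], 0, 0], [[0, 0, 0], 0, 0], [[0, 0, 0], 0, 0]]}}

```text
t: 9.35
tool_pos: [0.6244, 0.1459, 0.0416]
tcp_rot: [[-0.037, 0.999, 0.005], [0.999, 0.037, -0.0], [-0.0, 0.005, -1.0]]
ft_force: [-0.5, 0.4, 0.5]
finger_gap: 0.0003
```

```bash
python3 -c "
from h import *
A,B,k=meas('11',-.009)
cv2.imwrite('pics/s11.png',cv2.resize(B[170:240,230:370,::-1],None,fx=5,fy=5,interpolation=2))
"
```

```text
[0.6245 0.146  0.0416] [ 0.58 -1.26 -0.57] 9.45
x 0.6283 z 0.0572 yaw 1.39 tilt -0.08 rms 0.012 {'top': 111, 'scene': 93} rms/px 0.125
x 0.6274 z 0.0580 yaw 1.96 tilt 0.41 rms 0.008 {'scene': 93} rms/px 0.054
```

View pics/s11.png

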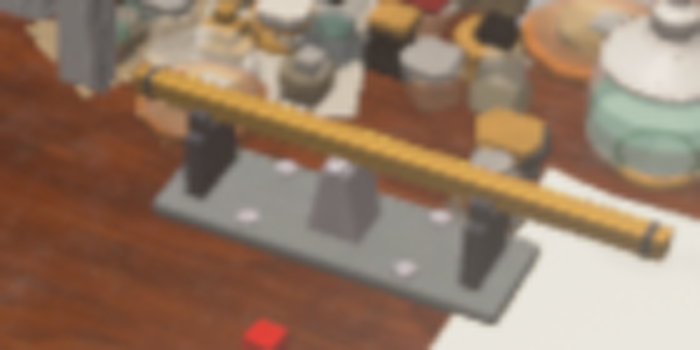

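Request:
{"op": "step_arm", "data": {"increments": [[[0, 0, 0], 0, 0], [[0, 0, 0], 0, 0], [[0, 0, 0], 0, 0], [[0, 0, 0], 0, 0], [[0, 0, 0], 0, 0], [[0, 0, 0], 0, 0], [[0, 0, 0], 0, 0], [[0, 0, 0], 0, 0]]}}

```text
t: 10.12
tool_pos: [0.6245, 0.1459, 0.0416]
tcp_rot: [[-0.037, 0.999, 0.005], [0.999, 0.037, -0.0], [-0.0, 0.005, -1.0]]
ft_force: [0.0, 0.2, 0.9]
finger_gap: 0.0008
```

```bash
python3 -c "
from h import *
for i in range(4): meas('12%d'%i,-.009)"
```

```text
[0.6245 0.1459 0.0417] [-1.06 -0.05 -0.85] 10.2167
x 0.6284 z 0.0570 yaw 1.57 tilt 0.35 rms 0.012 {'top': 111, 'scene': 92} rms/px 0.124
x 0.6273 z 0.0580 yaw 1.96 tilt 0.70 rms 0.007 {'scene': 92} rms/px 0.051
[0.6245 0.1459 0.0417] [ 0.04  0.49 -0.73] 10.3167
x 0.6283 z 0.0571 yaw 1.45 tilt 0.08 rms 0.012 {'top': 111, 'scene': 93} rms/px 0.126
x 0.6274 z 0.0580 yaw 1.96 tilt 0.53 rms 0.007 {'scene': 93} rms/px 0.052
[0.6245 0.1459 0.0417] [-0.87  0.02  1.28] 10.4167
x 0.6284 z 0.0571 yaw 1.54 tilt 0.27 rms 0.012 {'top': 111, 'scene': 92} rms/px 0.124
x 0.6273 z 0.0580 yaw 1.96 tilt 0.64 rms 0.008 {'scene': 92} rms/px 0.052
[0.6245 0.146  0.0416] [-0.08 -0.3   0.17] 10.5167
x 0.6284 z 0.0571 yaw 1.46 tilt 0.12 rms 0.012 {'top': 111, 'scene': 93} rms/px 0.126
x 0.6273 z 0.0580 yaw 1.96 tilt 0.56 rms 0.008 {'scene': 93} rms/px 0.055
```

Request:
{"op": "step_arm", "data": {"increments": [[[0.01, 0, -0.01], 0, 0], [[0.012, 0, -0.04], 0, 0], [[0.012, -0.01, -0.08], 0, 0.03], [[0.01, -0.04, -0.1], 0, 0.03], [[0, -0.078, -0.1], 0, 0.03], [[-0.01, -0.116, -0.1], -3, 0.03], [[-0.03, -0.15, -0.1], -6, 0.03], [[-0.06, -0.17, -0.1], -9, 0.03], [[-0.095, -0.185, -0.1], -12, 0.03], [[-0.13, -0.193, -0.1], -15, 0.03], [[-0.167, -0.193, -0.1], -16, 0.03], [[-0.167, -0.193, -0.1], -16, 0.03]]}}

```text
t: 11.52
tool_pos: [0.4379, -0.0328, 0.1423]
tcp_rot: [[-0.305, 0.952, 0.008], [0.952, 0.305, -0.004], [-0.006, 0.007, -1.0]]
ft_force: [0.9, -1.0, 0.8]
finger_gap: 0.0301
```

```bash
python3 -c "
from h import *
A,B,k=meas('13',-.009)
s=bot.read_state();print(s['tcp_rot'].round(3),s['finger_gap'])
P=[.438,-.028,.018];d=np.array(P)-s['tool_pos'];print('tool delta',(s['tcp_rot'].T@d).round(4))
cv2.imwrite('pics/s13.png',cv2.resize(B[120:300,180:380,::-1],None,fx=4,fy=4)[:600])
print(unproj('top',[(286,246)],.03),proj('scene',s['tool_pos']))
"
```

```text
[ 0.4377 -0.0287  0.1418] [-0.33  0.65 -0.04] 11.6167
x 0.6283 z 0.0572 yaw 1.51 tilt 0.21 rms 0.013 {'top': 111, 'scene': 68} rms/px 0.125
x 0.6274 z 0.0580 yaw 1.96 tilt 0.61 rms 0.009 {'scene': 68} rms/px 0.052
[[-0.307  0.952  0.007]
 [ 0.952  0.307 -0.   ]
 [-0.002  0.006 -1.   ]] 0.030128678111594778
tool delta [ 0.0009 -0.0003  0.1238]
[[ 0.50713118 -0.01390654  0.03      ]] [[270.05263364 226.35961633]]
```

View pics/s13.png

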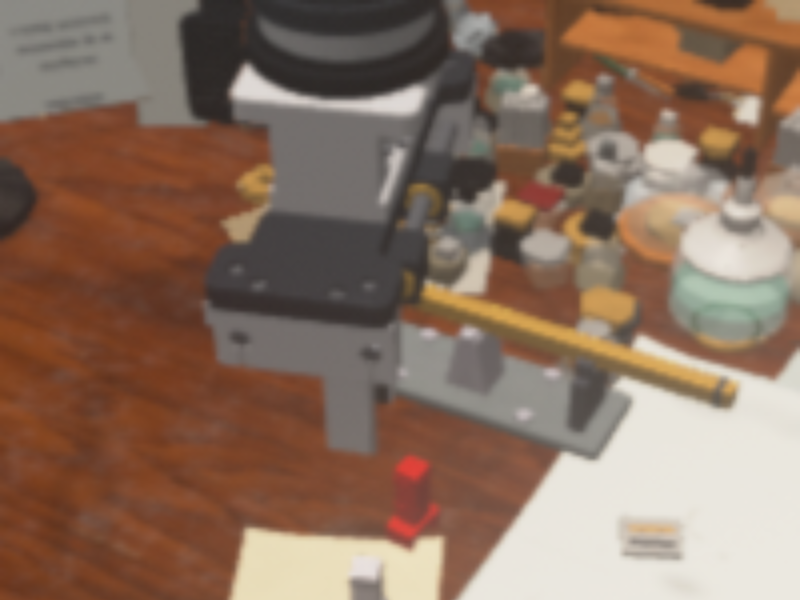

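View pics/top13.png

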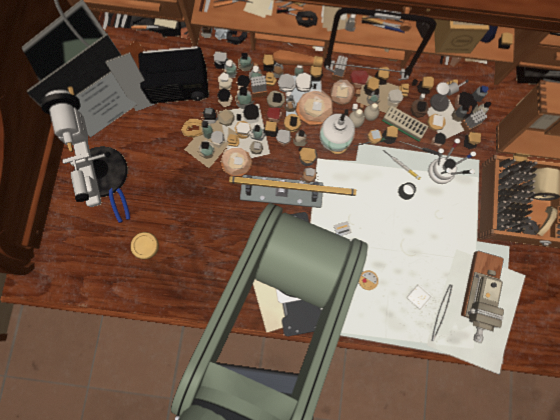

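Request:
{"op": "step_arm", "data": {"increments": [[[0.001, 0, 0.03], 0, 0.03], [[0.001, 0, 0.06], 0, 0.03], [[0.001, 0, 0.083], 0, 0.03], [[0.001, 0, 0.083], 0, 0.03], [[0.001, 0, 0.083], 0, 0.03]]}}

```text
t: 12.03
tool_pos: [0.437, -0.026, 0.0581]
tcp_rot: [[-0.309, 0.951, 0.004], [0.951, 0.309, 0.001], [0.0, 0.004, -1.0]]
ft_force: [-0.0, 0.1, 0.5]
finger_gap: 0.0301
```

```bash
python3 -c "
from h import *
B=imaging.capture('scene')
s=bot.read_state();print(s['tool_pos'],s['tcp_rot'].round(3))
P=[.438,-.028,.018];d=np.array(P)-s['tool_pos'];print('tool delta',(s['tcp_rot'].T@d).round(4))
print(proj('scene',s['tool_pos']),proj('scene',[.438,-.028,.05]))
cv2.imwrite('pics/s14.png',cv2.resize(B[200:290,220:330,::-1],None,fx=6,fy=6,interpolation=2))
"
```

```text
[ 0.43855375 -0.02661358  0.05939193] [[-0.309  0.951  0.007]
 [ 0.951  0.309  0.   ]
 [-0.002  0.007 -1.   ]]
tool delta [-0.0011 -0.0012  0.0414]
[[270.50329291 257.64789954]] [[271.1077479  261.45282835]]
```

View pics/s14.png

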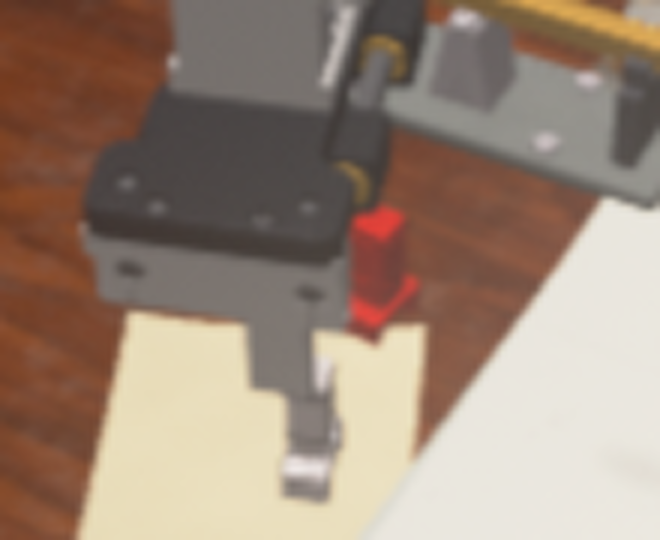

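Request:
{"op": "step_arm", "data": {"increments": [[[-0.002, -0.001, 0.01], 0, 0.03], [[-0.002, -0.001, 0.025], 0, 0.03], [[-0.002, -0.001, 0.0405], 0, 0.03], [[-0.002, -0.001, 0.0405], 0, 0.03], [[-0.002, -0.001, 0.0405], 0, 0.03]]}}

```text
t: 12.5
tool_pos: [0.4388, -0.0287, 0.0193]
tcp_rot: [[-0.309, 0.951, 0.007], [0.951, 0.309, 0.0], [-0.002, 0.007, -1.0]]
ft_force: [-0.0, -1.1, -0.5]
finger_gap: 0.0301
```

```bash
python3 -c "
from h import *
B=imaging.capture('scene')
s=bot.read_state();print(s['tool_pos'],s['ft_force'])
cv2.imwrite('pics/s15.png',cv2.resize(B[230:290,240:310,::-1],None,fx=9,fy=9,interpolation=2))
"
```

```text
[ 0.4394759  -0.02893373  0.01985263] [ 0.39660142 -0.16241928  0.66043837]
```

View pics/s15.png

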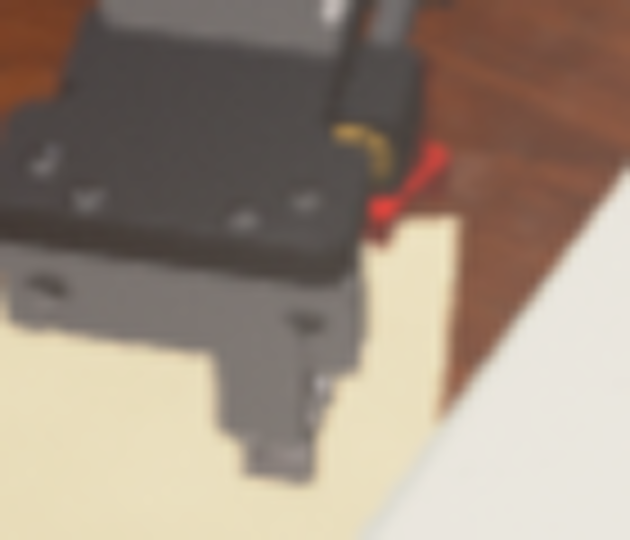

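Request:
{"op": "step_arm", "data": {"increments": [[[0, 0, 0], 0, 0.01], [[0, 0, 0], 0, 0.005], [[0, 0, 0], 0, 0.005], [[0, 0, 0], 0, 0.005], [[0, 0, 0], 0, 0.005]], "force": 15}}

```text
t: 12.97
tool_pos: [0.4403, -0.0293, 0.0209]
tcp_rot: [[-0.309, 0.951, 0.01], [0.951, 0.309, -0.001], [-0.004, 0.009, -1.0]]
ft_force: [-0.9, -0.4, 5.8]
finger_gap: 0.0138
```

Request:
{"op": "step_arm", "data": {"increments": [[[0, 0, -0.01], 0, 0.005], [[0, 0, -0.03], 0, 0.005], [[0, 0, -0.06], 0, 0.005], [[0, 0, -0.09], 4, 0.005], [[0, 0, -0.115], 8, 0.005], [[0, 0, -0.115], 12, 0.005], [[0, 0, -0.115], 16, 0.005], [[0, 0, -0.115], 16, 0.005]]}}

```text
t: 13.63
tool_pos: [0.4395, -0.0292, 0.1366]
tcp_rot: [[-0.034, 0.999, 0.012], [0.999, 0.034, -0.001], [-0.001, 0.012, -1.0]]
ft_force: [1.2, -0.1, -0.7]
finger_gap: 0.0133
```

```bash
python3 -c "
from h import *
A,B,k=meas('16',-.009)
s=bot.read_state();print(s['tool_pos'],s['tcp_rot'].round(3),s['finger_gap'])
cv2.imwrite('pics/s16.png',cv2.resize(B[130:270,220:370,::-1],None,fx=4.2,fy=4.2,interpolation=2))
"
```

```text
[ 0.4388 -0.0291  0.1356] [ 0.08  0.66 -0.16] 13.7333
x 0.6283 z 0.0572 yaw 1.52 tilt 0.25 rms 0.013 {'top': 111, 'scene': 71} rms/px 0.125
x 0.6274 z 0.0580 yaw 1.96 tilt 0.64 rms 0.009 {'scene': 71} rms/px 0.052
[ 0.4387933  -0.02908765  0.13563551] [[-0.037  0.999  0.01 ]
 [ 0.999  0.037 -0.001]
 [-0.001  0.01  -1.   ]] 0.014094702049689802
```

View pics/s16.png

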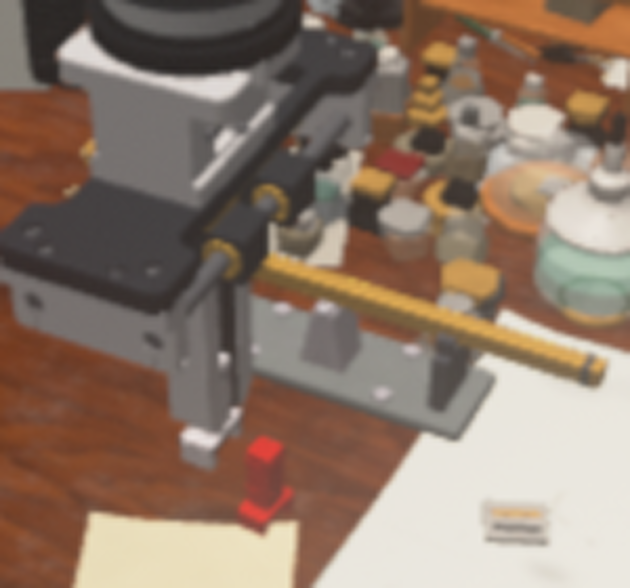

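Run:
```python
from h import *
B=imaging.capture('scene');cv2.imwrite('pics/scene17.png',B[:,:,::-1])
s=bot.read_state();p=s['tool_pos'];R=s['tcp_rot'];print(p)
# saddle frame: x~tool y, y~tool x
k=8;c=(255,215,290,248)
o=cv2.resize(B[c[1]:c[3],c[0]:c[2],::-1],None,fx=16,fy=16,interpolation=2)
def dr(off,dy,col):
    pts=[]
    for zz in(-.0205,-.0065):
        for a,b in((-.0135,-.008),(-.0135,.008),(.0135,.008),(.0135,-.008)):
            pts.append(p+R[:,0]*(b+dy)+R[:,1]*a+np.array([0,0,zz+off]))
    q=(proj('scene',pts)-[c[0],c[1]]+.5)*16
    for i in range(4):
        for A,C in((i,(i+1)%4),(4+i,4+(i+1)%4),(i,4+i)):
            cv2.line(o,tuple(q[A].astype(int)),tuple(q[C].astype(int)),col,1)
dr(0,0,(0,255,0)); cv2.imwrite('pics/s17.png',o)
```

```text
[ 0.43866829 -0.02904437  0.1354187 ]
```

View pics/s17.png

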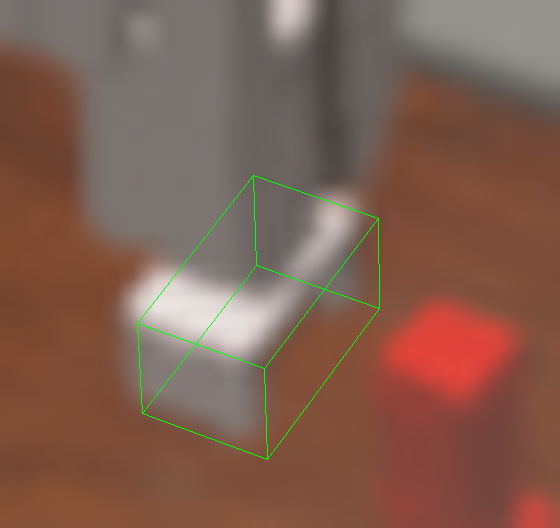

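Run:
```python
from h import *
A=load("pics/top0.png");B=load("pics/scene0.png")
o=np.hstack([cv2.resize(A[182:200,268:296,::-1],(392,252),interpolation=0),cv2.resize(B[192:220,286:314,::-1],(392,392),interpolation=0)[:252]]) if 0 else None
cv2.imwrite("pics/edgeA.png",np.hstack([cv2.resize(A[180:205,268:296,::-1],(392,350),interpolation=0),cv2.resize(B[195:220,286:314,::-1],(392,350),interpolation=0)]))
print(unproj("top",[(281.2,190.4)],.05),unproj("scene",[(297.4,203.2)],.05))
# predicted edge-top near portion, with centre (.6265,.0098), yaw1.95
for n in("top","scene"):
    print(n,proj(n,np.array([[-.013,-.004,.05],[-.013,.004,.05],[-.006,.004,.05],[-.006,-.004,.05]])@Rz(1.95).T+[.6275,.0098,0]).round(1).tolist())
# base-corner fit from the scene mask
m=finder.masks_of("scene","stand");m2=finder.masks_of("top","stand")
```

```text
[[0.61721978 0.01061291 0.05      ]] [[0.61895572 0.01022979 0.05      ]]
top [[283.6, 191.9], [279.7, 191.6], [280.0, 188.3], [283.9, 188.6]]
scene [[298.4, 204.9], [295.2, 203.9], [296.6, 202.2], [299.8, 203.2]]
```

View pics/edgeA.png

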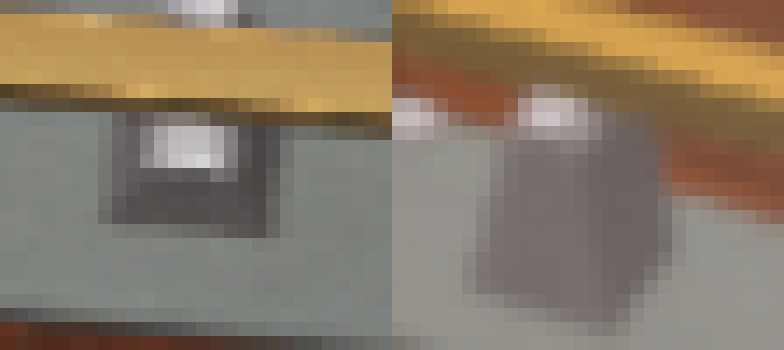

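Request:
{"op": "step_arm", "data": {"increments": [[[0.005, 0.02, 0], 0, 0.005], [[0.01, 0.05, 0], 0, 0.005], [[0.015, 0.08, 0], 0, 0.005], [[0.02, 0.11, 0], 0, 0.005], [[0.025, 0.14, 0], 0, 0.005], [[0.03, 0.17, 0], 0, 0.005], [[0.0313, 0.185, 0.01], 0, 0.005], [[0.0313, 0.19, 0.025], 0, 0.005], [[0.0313, 0.19, 0.04], 0, 0.005], [[0.0313, 0.19, 0.04], 0, 0.005], [[0.0313, 0.19, 0.04], 0, 0.005]]}}

```text
t: 14.8
tool_pos: [0.6263, 0.0092, 0.0952]
tcp_rot: [[-0.036, 0.999, 0.005], [0.999, 0.036, 0.0], [-0.0, 0.005, -1.0]]
ft_force: [0.2, 0.6, -1.2]
finger_gap: 0.0138
```

```bash
cat > v.py <<'E'
from h import *
import sys
def view(tag,c=(255,150,340,225),k=9,off=.0205,dx=.0013):
    B=imaging.capture('scene');cv2.imwrite(f'pics/scene{tag}.png',B[:,:,::-1])
    s=bot.read_state();p=s['tool_pos'];R=s['tcp_rot'];print(p.round(4),R[:,0].round(3),s['ft_force'].round(2),s['finger_gap'].round(4),s['t'])
    d=np.array([.6277,.0106,0])-R[:,0]*dx-p;print('tool delta xy',(R.T@d)[:2].round(4))
    o=cv2.resize(B[c[1]:c[3],c[0]:c[2],::-1],None,fx=k,fy=k,interpolation=2)
    def dr(off,col):
        pts=[p+R[:,0]*(b+dx)+R[:,1]*a+np.array([0,0,zz-off]) for zz in(0,.014) for a,b in((-.0135,-.008),(-.0135,.008),(.0135,.008),(.0135,-.008))]
        q=(proj('scene',pts)-[c[0],c[1]]+.5)*k
        for i in range(4):
            for A,C in((i,(i+1)%4),(4+i,4+(i+1)%4),(i,4+i)): cv2.line(o,tuple(q[A].astype(int)),tuple(q[C].astype(int)),col,1)
    dr(off,(0,255,0)); cv2.imwrite(f'pics/v{tag}.png',o)
    return B
E
python3 -c "
from v import *
view('18',off=.018)"
```

```text
Traceback (most recent call last):
  File "v.py", line 5, in view
    s=bot.read_state();p=s['tool_pos'];R=s['tcp_rot'];print(p.round(4),R[:,0].round(3),s['ft_force'].round(2),s['finger_gap'].round(4),s['t'])
                                                                                                              ^^^^^^^^^^^^^^^^^^^^^
AttributeError: 'float' object has no attribute 'round'
```

```bash
sed -i "s/s\['finger_gap'\].round(4)/s['finger_gap']/" v.py; python3 -c "
from v import *
B=view('18',off=.018)
"
```

```text
[0.628  0.009  0.0975] [-0.036  0.999 -0.001] [ 0.66 -0.09  0.68] 0.013920125258813037 14.9
tool delta xy [ 0.0004 -0.0011]
```

View pics/v18.png

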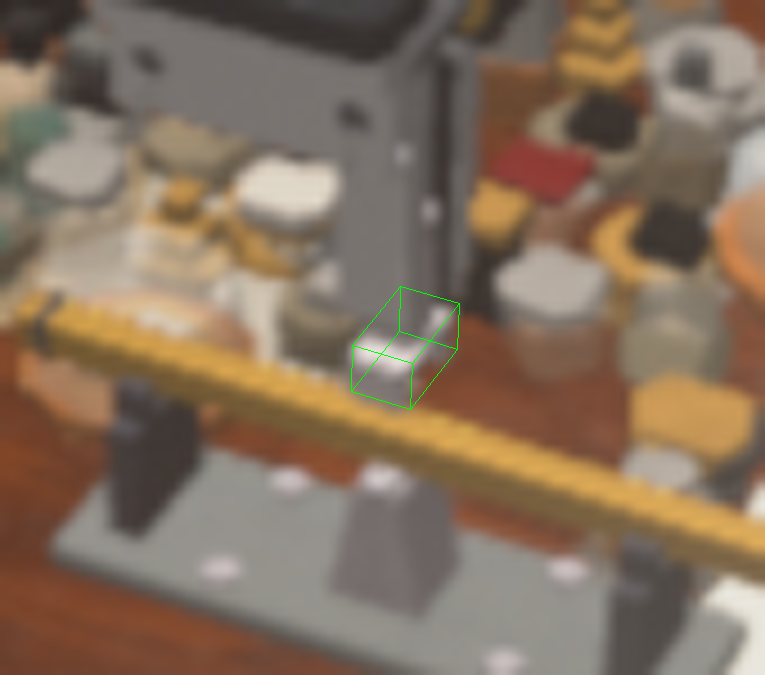

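Request:
{"op": "step_arm", "data": {"increments": [[[0.0003, -0.0005, 0.005], 0, 0.005], [[0.0003, -0.0005, 0.01], 0, 0.005], [[0.0003, -0.0005, 0.015], 0, 0.005], [[0.0003, -0.0005, 0.0195], 0, 0.005], [[0.0003, -0.0005, 0.0195], 0, 0.005], [[0.0003, -0.0005, 0.0195], 0, 0.005]]}}

```text
t: 15.4
tool_pos: [0.6271, 0.0093, 0.0774]
tcp_rot: [[-0.036, 0.999, 0.008], [0.999, 0.036, -0.0], [-0.001, 0.008, -1.0]]
ft_force: [0.2, 0.0, -1.2]
finger_gap: 0.0141
```

```bash
python3 -c "
from v import *
B=view('19',(270,170,330,225),12,off=.018)
tilt(None,B,-.009,yawfix=1.5)
"
```

```text
[0.6275 0.0092 0.0778] [-0.036  0.999 -0.001] [ 0.53 -0.08 -0.32] 0.013815984135972268 15.45
tool delta xy [ 0.0001 -0.0005]
x 0.6273 z 0.0580 yaw 1.50 tilt 0.18 rms 0.008 {'scene': 85} rms/px 0.051
```

View pics/v19.png

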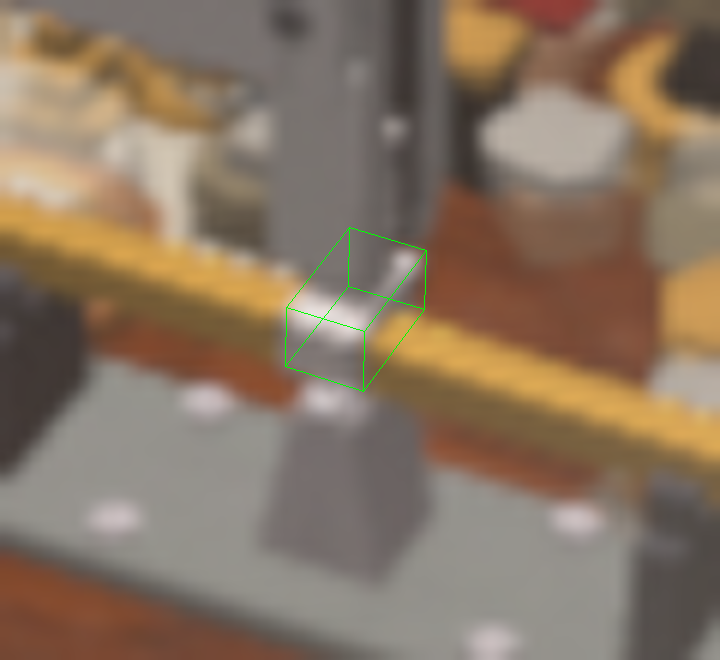

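Request:
{"op": "step_arm", "data": {"increments": [[[0, -0.0003, 0.002], 0, 0.005], [[0, -0.0003, 0.004], 0, 0.005], [[0, -0.0003, 0.0045], 0, 0.005], [[0, -0.0003, 0.0045], 0, 0.005]]}}

```text
t: 15.78
tool_pos: [0.6275, 0.0092, 0.0739]
tcp_rot: [[-0.036, 0.999, 0.01], [0.999, 0.036, -0.001], [-0.001, 0.01, -1.0]]
ft_force: [-0.3, -0.3, 2.6]
finger_gap: 0.0138
```

```bash
python3 -c "
from v import *
B=view('20',(270,170,330,225),12,off=.018)
tilt(None,B,-.009,yawfix=1.5)
s=bot.read_state();print(s['ft_force'])
B=imaging.capture('scene');s=bot.read_state();print(s['ft_force'],s['tool_pos'])
"
```

```text
[0.6275 0.0092 0.0739] [-0.036  0.999 -0.001] [-0.97 -0.69  2.27] 0.013794178647237082 15.8333
tool delta xy [ 0.0002 -0.0005]
x 0.6273 z 0.0580 yaw 1.50 tilt 0.17 rms 0.008 {'scene': 83} rms/px 0.051
[-0.97166044 -0.69022054  2.26556562]
[-0.68839947 -0.65947478  2.39361667] [0.62752547 0.00918132 0.07387399]
```

View pics/v20.png

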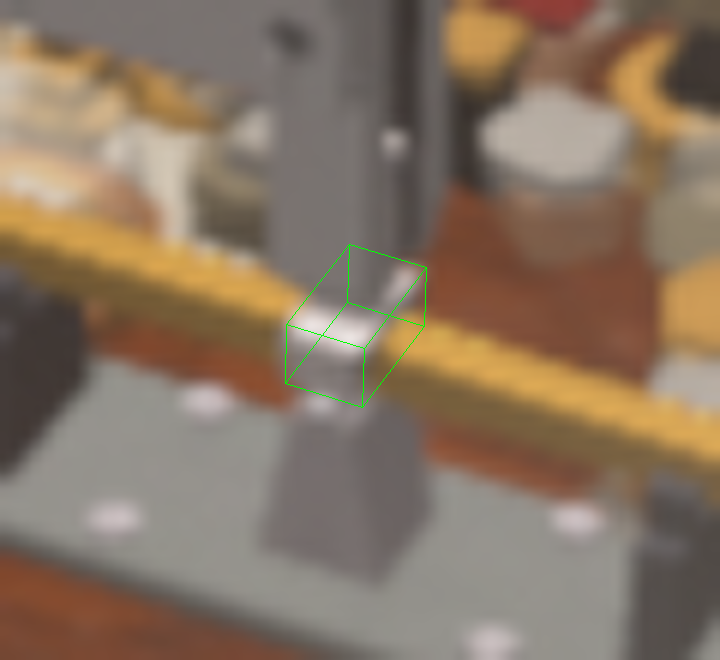

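Request:
{"op": "step_arm", "data": {"increments": [[[0, 0, -0.0006], 0, 0.005], [[0, 0, -0.0006], 0, 0.005]]}}

```text
t: 16.05
tool_pos: [0.6275, 0.0092, 0.0743]
tcp_rot: [[-0.036, 0.999, 0.01], [0.999, 0.036, -0.001], [-0.001, 0.01, -1.0]]
ft_force: [-0.2, -0.2, -0.8]
finger_gap: 0.0143
```

Request:
{"op": "step_arm", "data": {"increments": [[[0, 0, 0], 0, 0.016], [[0, 0, 0], 0, 0.018], [[0, 0, 0], 0, 0.022], [[0, 0, 0], 0, 0.028], [[0, 0, 0], 0, 0.034], [[0, 0, 0], 0, 0.036]]}}

```text
t: 16.55
tool_pos: [0.6275, 0.0092, 0.0743]
tcp_rot: [[-0.036, 0.999, 0.01], [0.999, 0.036, -0.001], [-0.001, 0.01, -1.0]]
ft_force: [0.2, -0.2, 0.3]
finger_gap: 0.0355
```

```bash
python3 -c "
from v import *
B=view('21',(270,170,330,225),12,off=.0205)
tilt(None,B,-.009,yawfix=1.5)
"
```

```text
[0.6275 0.0092 0.0743] [-0.036  0.999 -0.001] [-0.49  0.12  0.35] 0.03562160018849628 16.6
tool delta xy [ 0.0001 -0.0005]
x 0.6273 z 0.0580 yaw 1.50 tilt 0.15 rms 0.008 {'scene': 79} rms/px 0.051
```

View pics/v21.png

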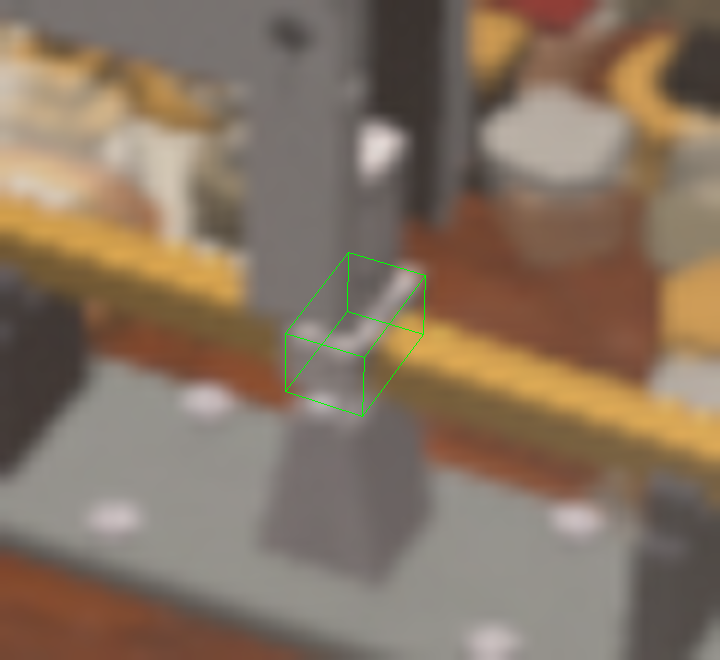

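Free-standing and level. Retreating straight up, slowly, then away.

Request:
{"op": "step_arm", "data": {"increments": [[[0, 0, -0.005], 0, 0.036], [[0, 0, -0.012], 0, 0.036], [[0, 0, -0.022], 0, 0.036], [[0, 0, -0.035], 0, 0.036], [[0, 0, -0.055], 0, 0.036], [[0, 0, -0.08], 0, 0.036], [[0, 0, -0.1], 0, 0.036], [[0, -0.03, -0.11], 0, 0.036], [[0, -0.06, -0.11], 0, 0.036], [[0.02, -0.1, -0.11], 0, 0.036], [[0.05, -0.14, -0.11], 0, 0.036], [[0.08, -0.17, -0.11], 0, 0.036]]}}

```text
t: 17.6
tool_pos: [0.4614, 0.075, 0.1842]
tcp_rot: [[-0.034, 0.999, 0.012], [0.999, 0.034, -0.001], [-0.001, 0.012, -1.0]]
ft_force: [0.1, 0.3, 1.0]
finger_gap: 0.0355
```

Request:
{"op": "step_arm", "data": {"increments": [[[0.035, -0.015, 0], 0, 0.036], [[0.07, -0.03, 0], 0, 0.036], [[0.1, -0.04, 0], 0, 0.036], [[0.13, -0.05, 0], 0, 0.036], [[0.15, -0.05, 0], 0, 0.036], [[0.15, -0.05, 0], 0, 0.036]]}}

```text
t: 18.1
tool_pos: [0.4063, 0.2265, 0.1854]
tcp_rot: [[-0.038, 0.999, 0.015], [0.999, 0.038, 0.002], [0.001, 0.015, -1.0]]
ft_force: [-0.1, 0.1, 0.3]
finger_gap: 0.0362
```

```bash
python3 -c "
from h import *
A,B,k=meas('22',-.009)
cv2.imwrite('pics/v22.png',np.hstack([cv2.resize(B[165:230,250:360,::-1],(400,240),interpolation=2),cv2.resize(A[160:220,215:355,::-1],(400,240),interpolation=2)]))
cv2.imwrite('pics/v22s.png',cv2.resize(B[170:225,270:330,::-1],None,fx=10,fy=10,interpolation=2))
"
```

```text
[0.4068 0.2236 0.1847] [0.48 0.09 0.21] 18.2
x 0.6284 z 0.0571 yaw 1.50 tilt 0.20 rms 0.013 {'top': 103, 'scene': 83} rms/px 0.123
x 0.6273 z 0.0580 yaw 1.96 tilt 0.60 rms 0.008 {'scene': 83} rms/px 0.051
```

View pics/v22.png

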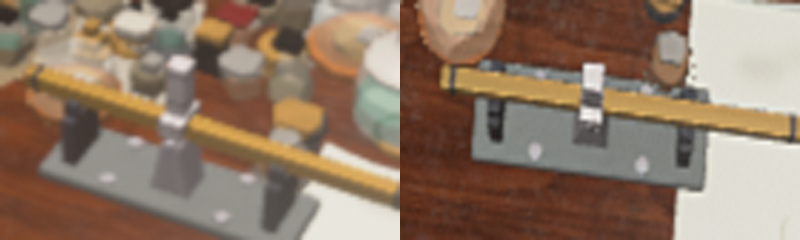

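View pics/v22s.png

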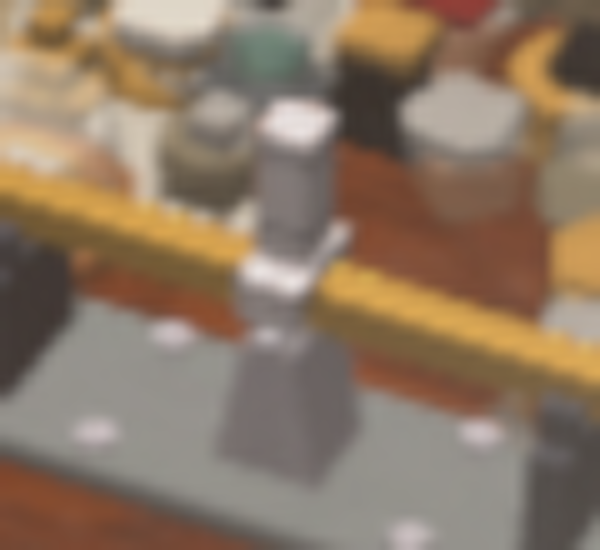

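```bash
python3 -c "
from h import *
o=[]
for n,c,k in(('scene',(275,172,315,212),10),('top',(262,165,302,205),10)):
    I=load('pics/%s22.png'%n);im=np.ascontiguousarray(cv2.resize(I[c[1]:c[3],c[0]:c[2],::-1],None,fx=k,fy=k,interpolation=2))
    for P,col in((SADDLE[0]@Rz(1.8).T+[.6277,.0106,.053],(0,255,0)),(SADDLE[1]@Rz(1.8).T+[.6277,.0106,.053],(0,255,0)),(box(0,0,.05,.013,.004,.0001)@Rz(1.9).T+[.6275,.0106,0],(0,0,255))):
        h=cv2.convexHull(((proj(n,P)-c[:2]+.5)*k).astype(np.float32)).astype(int)
        cv2.polylines(im,[h],True,col,1)
    o.append(im)
cv2.imwrite('pics/ov.png',np.hstack(o))
A,B,k=meas('23',-.009)
"
```

```text
[0.4069 0.2224 0.1841] [-0.03  0.36 -0.16] 18.3
x 0.6284 z 0.0571 yaw 1.50 tilt 0.18 rms 0.013 {'top': 103, 'scene': 83} rms/px 0.122
x 0.6273 z 0.0580 yaw 1.96 tilt 0.59 rms 0.008 {'scene': 83} rms/px 0.049
```

View pics/ov.png

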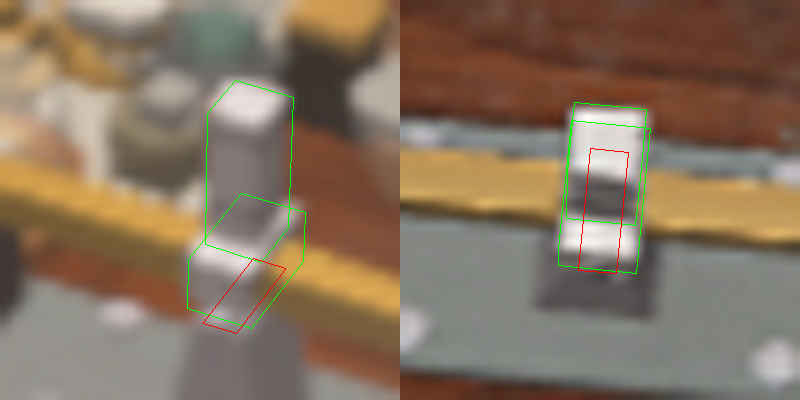

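```bash
python3 -c "
from rig import bot
print(bot.finish_job())"
```

```text
the job is handed in; nothing more can be done
None
```

The tube now balances near level on the edge alone, with the silver saddle sitting astride it over the edge. The job was handed in at about 18 s.

**What I did:** I pushed the heavy (+y) end lengthwise with closed fingers in two strokes, about 23 mm in all. The tube rocked and then settled untouched. I then lowered the silver saddle on until contact read about 2.5 N, eased up 0.6 mm, released it and moved the arm away.

**Last checks (both cameras, arm clear):**
- **Tube:** tilt was about +0.2°, the same before and after placing the saddle and steady over several pictures.
- **Saddle:** it stands upright within about 1 mm of the middle of the edge.
- **Bystanders:** I never moved the tin, the watch movement, the eye loupe or the red look-alike.

**What disagreed:**
- The scene camera alone, with the stand's yaw assumed, gives a tilt of 0.6°. I trust the two-camera 0.2°.
- The first push stroke ended at about 5 N sideways and 4–5 N downward on the tube's end, because the tool was still descending. I backed off and lowered it clear; the second stroke ended at about 2 N.
- Closing on the saddle briefly read about 6 N upward, cause unknown.
- The saddle's height in the grip differed by about 2.5 mm between the picture and the arm reading. I seated it by contact force instead.

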